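# Square up the warming glass and switch it on

### The job

With the wooden tamper in the gripper, gently nudge the dark glass plate of the bottle-warming station along its base until it lies flat against both raised fences of the corner, without the gripper itself touching the glass. Once the glass is home, lift the clear guard right up, flip the toggle beneath it over to on and lower the guard fully again. Leave the tamper standing upright on the worktop clear of the station, and do not disturb the jar, the cup or the bib clip.

Things in the scene. Friction and masses are not known exactly. Their poses are not given: they have to be found in the camera images.
- station: fixed white warming station; origin under its middle, +x away from the robot, +y left, turned up to 0.25 rad. Slab 6 mm thick, x -80..100, y -165..165 mm. Two fences, tops 20 mm above the worktop, make a square corner: far fence, inner face x = 90, y 10..160; left fence, inner face y = 150, x -40..100; other sides open. Switch box 74 x 70 x 30 mm high centred at x 0, y -125
- corner (a point): where the inner faces of the two fences meet, on the top of the slab (station frame x 90, y 150, z 6 mm); axes as the station's
- plate: loose dark glass plate, 95 (its x) x 110 (its y) x 8 mm, 150 to 300 g, lying on the slab; origin at the centre of its underside; it starts 2 to 6 cm short of the fences and turned up to 0.35 rad from the station. It is slippery (friction about 0.3) and slides under about 1 N, 2 to 4 N while being turned against a fence; a push from the tamper of more than 25 N breaks it
- plate_corner (a point): the far left corner of the plate's underside (plate frame x 47.5, y 55 mm), which must come to corner
- tamper: loose beech pastry tamper, 100 mm tall, 90 g, upright on the worktop: round foot 36 mm in diameter, 20 mm high, and a square handle 20 x 20 mm from 26 to 100 mm height; origin at the centre of the foot's underside, x and y along the handle's sides. It stands left or right of the station, the jar at the other place
- guard (a joint): clear guard over the toggle, rad: 0 = shut (over the switch box), 2.0 = fully open, leaning back away from the robot. Right up means above 1.3. Light (50 g, about 1 N at the handle); a stiff hinge holds it at any angle
- guard_hinge (a point): middle of the guard's hinge line, which runs along the station's y (station frame x 30, y -125, z 34 mm)
- guard_handle (a point): middle of the guard's handle, a grey bar 10 mm thick, 26 mm long along the station's y, on a 10 mm wide stem, axis 18 mm in front of the guard's front wall. Shut, it lies 79 mm nearer than the hinge line and 24 mm above it (58 mm above the worktop); it swings with the guard. The guard is 60 mm wide, 61 mm deep, its top 64 mm above the worktop when shut
- toggle (a joint): steel toggle under the guard, angle in rad: 0 = off, leaning 0.4 rad towards the robot side (-x of the station); 0.8 = on, leaning 0.4 rad away (+x). Needs about 1 N at its tip, stays where it is left; on is above 0.65
- toggle_pivot (a point): pivot of the toggle (station frame x -3, y -125, z 31 mm); the toggle is 26 mm long with a round end 12 mm in diameter
- jar: bystander: frosted jar with twist cap, 64 mm in diameter, 85 mm tall; origin under its centre
- bib_clip: bystander: orange silicone bib clip, 60 x 22 x 18 mm, lying right of the station
- cup: bystander: white cup, 72 mm in diameter, 75 mm tall, left of the station; origin under its centre
Things that resemble listed ones, but are neither listed nor needed, are in the scene too. What is shaped like the tamper but blue or green is not meant.

How it is judged (in metres and radians):
On the way, in this order (a step that is already met when the one before it is completed fails the run):
1. the plate lies against both fences of the corner (x of plate_corner in the frame of corner between -0.002 and 0.002 m and y of plate_corner in the frame of corner between -0.002 and 0.002 m and z of plate_corner in the frame of corner between -0.002 and 0.002 m and angle between the x axis of plate and the x axis of station, either way round below 0.02 rad and angle between plate's own z axis and vertical below 0.03 rad), for 0.2 s.
2. the guard is lifted, the plate still home (all of step 1 and value of joint guard above 1.3 rad), for 0.1 s.
3. the toggle is flipped on with the guard up (value of joint toggle above 0.65 rad and value of joint guard above 1 rad), for 0.1 s.
At the end, for the whole second after the job is handed in: the plate lies flat on the slab with its far left corner within 2 mm of the fence corner along each fence and its edges within 0.02 rad of the fences; toggle on (above 0.65), guard shut (below 0.1 rad), tamper released, standing upright on the worktop (not on the station), all at rest (all of step 1 and value of joint toggle above 0.65 rad and value of joint guard below 0.1 rad and angle between tamper's own z axis and vertical below 0.1 rad and height (world z) of tamper between -0.004 and 0.004 m and linear speed of tamper below 0.02 m/s and linear speed of plate below 0.01 m/s); the robot touches nothing.
It fails at once if the gripper or arm touches the glass plate (contact force between any of the fingers, the arm and plate above 0.3 N).
It fails at once if the plate is pushed harder than 25 N by the tamper (contact force between tamper and plate above 25 N).
It fails at once if the jar, the cup or the bib clip is moved more than 20 mm (distance of any of jar, bib_clip, cup from where it was at the start of the episode above 0.02 m).
It also fails if it takes over 72 s, if anything falls off the work surface, if the arm or the gripper's body presses on something with over 40 N, if the wrist force passes 120 N, or if a joint passes its speed limit or range.

### The arm

A 6-joint arm with a two-finger parallel gripper is mounted at the origin on the work surface. World frame = base frame: x ahead of the robot, y to its left, z up, the work surface at z = 0. Lengths are in m, angles in degrees, forces in N, time in s.
With the tool pointing down it reaches from about 0.4 to 0.825 m from the base axis. Payload 7 kg.
Tool frame: the origin (TCP) lies midway between the tips of the shut fingers; the grasp point (between the pads) lies 19 mm behind it; z points along the fingers, y is the line along which they close (so a half turn about z gives the same grasp; the last joint's range is limited). The gripper opens to 88 mm and grips with 3 to 60 N. Pads are 19 mm wide; open, the fingers measure 130 mm over their backs; the gripper's body (78 mm by 193 mm) begins 47 mm behind the grasp point.
Start: joints at [81.71, 20.546, 0.682, 0, -70.136, -16.507], TCP at [0.283, 0.613, 0.227] pointing down, gripper open.
Joint ranges: [-176.03, 176.03], [-82.01, 121.73], [-58.28, 71.71], [-173.87, 95.51], [-174.79, -0.11], [-173.66, 173.66]. Speed limits (degrees/s): [136.94, 136.94, 172.46, 180, 180, 180].

### API

Orientations are given as [roll, pitch, yaw] about the fixed x, y, z axes, in that order (R = Rz(yaw) Ry(pitch) Rx(roll)).
In Python, from plant import r gives the robot as it stands.
- The arm moves only by the tool drive_tool, never from a script. Its argument "commands" is a list of rows, each an object of numbers: "hand": the closure, from 0 (fully open) to 1 (shut); "tx", "ty", "tz": the shift along the world's x, y, z scaled (see below); "turn": the turn about the world's z scaled (see below). A call has 1 to 10 rows; each row is the pose to reach, as a shift and turn from the pose commanded when the call began; what a row does not reach only later rows make up. The controller multiplies each number of a shift by 0.6 m and each number of a turn by 90 degrees. A row lasts 1/10 s, in which the tool goes at most 50 mm and 8.59 degrees, less where a joint would pass 70% of its speed; a pose out of reach is approached as far as the arm can. A call with a number of a shift or a turn outside -1 to 1 is refused whole. A call with a gripper value outside its range is refused whole. The fingers move at their own pace and stop on an object; "grip_force" is the grip in N (left out, the last holds). Time passes only in rows, so rows that repeat a pose let the fingers close. It gives the time, the measured TCP pose, the force, the opening and the grip force at its end, in the units of the state.
- r.get_state(): the state, without advancing time (a new reading comes with each control period).
- r.capture(name): name is "scene" or "side" or "wrist"; returns a dict with "frame" (420x560x3 uint8, red, green, blue), "fx", "fy", "cx", "cy" (pixels), "world_from_camera" (4x4, takes a point from camera to world coordinates); the wrist camera has in their place "T_tool_cam" (4x4, takes a point from camera to tool coordinates, whose origin is the TCP and whose axes are the flange's). Camera axes: x right, y down, z forward; pixel columns grow to the right and rows downward; lengths in m; the calibration is good to about 2 mm. A picture is of the moment at which its call begins: read the wrist's pose just before it. There is no depth.
- r.close_job(): hands the job in; it is judged then, once.
Trained networks look in the newest picture that a camera, given by its name, has taken for a name from the list of things; names that differ only in an ending like _2 or _b are one class to them, and where a whole thing is asked for, a point or a joint stands for the part that bears it (a point fixed in the world has none). Each returns a list of dicts, best first, with "score" (0 to 1); they miss things now and then, are a little off and sometimes report something else, mostly with a low value. They report only what shows in the picture. A call takes as long as a camera call. They do not tell look-alikes from the thing itself.
- r.trace(label, camera): "pixels" (420x560 bool, what is visible of it) and "extent" ([left, top, right, bottom] in pixels, round what is visible of it).
The state is a dict: "time_s": time; "joints": joint angles; "qd": joint speeds; "joint_torque": joint torques, N m; "tcp_pos": TCP position; "eef_rot": TCP orientation; "contact_force": force on the tool from outside, world axes, zero at the start; "moment": the same for the moment, N m; "gripper_width": finger opening in m; "gripper_force": force on a finger pad.
Only numpy, scipy, OpenCV 4.12 (cv2) and the standard library are available. Lean on these libraries where they do the work, as an engineer would, in place of code of your own. Each camera call takes 0.05 s, during which the arm holds its last target. There are 200 camera calls.

## Working session

There is one attempt and no reset: what is moved stays moved. The work goes in short steps, Python scripts to look and compute and a tool call to move; the robot and the scene stay as the last step left them, time stands still between calls to the robot, and variables do not carry over. Pictures are saved under pics/ and viewed, at most 10 in all, crops included, and the job is handed in when it is done.

Besides the shell and the picture viewer there is one more tool, called after "Emit:" as name(argument=value, ...) on one line, values as JSON. drive_tool: Moves the arm, as the interface text tells. Its arguments: {"type":"object","properties":{"commands":{"type":"array"},"grip_force":{"type":"number"}},"required":["commands"]}

```bash
ls; mkdir -p pics
cat > h.py <<'E'
import numpy as np, cv2
from plant import r
def cap(n,save=None):
    s=r.get_state(); c=r.capture(n)
    if 'world_from_camera' in c: T=np.array(c['world_from_camera'])
    else:
        from scipy.spatial.transform import Rotation as R
        W=np.eye(4); W[:3,:3]=R.from_euler('xyz',s['eef_rot'],degrees=True).as_matrix(); W[:3,3]=s['tcp_pos']
        T=W@np.array(c['T_tool_cam'])
    c['T']=T
    if save: cv2.imwrite('pics/'+save,c['frame'][:,:,::-1])
    return c
def ray(c,u,v,z):
    d=c['T'][:3,:3]@np.array([(u-c['cx'])/c['fx'],(v-c['cy'])/c['fy'],1]); o=c['T'][:3,3]
    return o+d*(z-o[2])/d[2]
def proj(c,P):
    P=np.atleast_2d(P); q=(P-c['T'][:3,3])@c['T'][:3,:3]
    return np.c_[c['fx']*q[:,0]/q[:,2]+c['cx'],c['fy']*q[:,1]/q[:,2]+c['cy']]
E
python3 - <<'E'
from h import *
print(r.get_state())
a=cap('scene');b=cap('side')
cv2.imwrite('pics/a.png',a['frame'][:,:,::-1]);cv2.imwrite('pics/b.png',b['frame'][:,:,::-1])
for n,c in(('scene',a),('side',b)):
    print(n,c['T'].round(3).tolist(),c['fx'],c['cx'],c['cy'])
    for l in['station','plate','tamper','guard','toggle','jar','cup','bib_clip','guard_handle']:
        print(l,[(round(d['score'],2),d['extent']) for d in r.trace(l,n)])
E
```

```text
pics
{'time_s': 0.0, 'joints': array([ 8.17097431e+01,  2.05935321e+01,  6.33991185e-01, -2.02263425e-02,
       -7.01366625e+01, -1.65051065e+01]), 'qd': array([-0.04071126, -0.03007773,  0.00875719,  0.03499489,  0.06936802,
        0.1017789 ]), 'joint_torque': array([ 1.38869789e-03, -5.82719314e+01,  2.93048644e+01,  6.99741885e+00,
        6.85591658e-03, -1.58814692e-04]), 'tcp_pos': array([0.28291785, 0.61230491, 0.22560035]), 'eef_rot': array([ 1.79902358e+02, -9.10372591e-03, -2.48022440e+01]), 'contact_force': array([-0.40371352, -0.64600913, -0.4869734 ]), 'moment': array([ 0.00062533,  0.0158143 , -0.03475555]), 'gripper_force': 0.0, 'gripper_width': 0.08758409969184987}
scene [[0.802, 0.35, -0.484, 1.068], [0.597, -0.489, 0.636, -0.743], [-0.014, -0.799, -0.601, 0.757], [0.0, 0.0, 0.0, 1.0]] 530.21825728718 276.8674551659445 211.98113344696864
station [(0.66, [191.4, 202.4, 359.1, 318.2]), (0.65, [257.6, 219.8, 321.5, 265.0])]
plate [(0.78, [258.0, 220.4, 328.1, 265.7])]
tamper [(0.6, [294.1, 118.9, 308.0, 157.4]), (0.59, [280.6, 129.4, 293.3, 166.7])]
guard [(0.68, [20
[... 342 characters left out ...]
[-0.996, -0.075, 0.044, 0.473], [-0.085, 0.716, -0.693, 0.793], [0.021, -0.694, -0.72, 0.877], [0.0, 0.0, 0.0, 1.0]] 417.1718716737396 285.3657853055306 207.65378927370654
station [(0.58, [229.1, 154.5, 317.7, 253.5])]
plate [(0.95, [254.5, 196.5, 294.2, 228.7])]
tamper [(0.89, [308.9, 297.1, 324.9, 328.9]), (0.79, [339.6, 272.7, 354.1, 309.9]), (0.7, [341.0, 302.2, 361.9, 340.8])]
guard [(0.64, [280.2, 153.6, 311.2, 178.7])]
toggle []
jar [(0.74, [309.2, 123.7, 328.5, 156.5]), (0.16, [233.4, 156.8, 317.8, 255.0])]
cup [(0.6, [224.4, 292.5, 260.3, 335.4])]
bib_clip [(0.68, [276.1, 136.7, 295.3, 140.9])]
guard_handle [(0.55, [276.9, 155.6, 309.0, 177.3]), (0.51, [256.4, 198.7, 294.4, 233.0])]
```

Run:
```python
import cv2,numpy as np
a=cv2.imread('pics/a.png');b=cv2.imread('pics/b.png')
cv2.imwrite('pics/a2.png',cv2.resize(a[105:375,110:410],(800,720))[:600] if 0 else cv2.resize(a[105:375,110:410],(660,594),interpolation=3))
cv2.imwrite('pics/b2.png',cv2.resize(b[120:345,210:370],(427,600),interpolation=3))
```

```text
(no output)
```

View pics/a2.png

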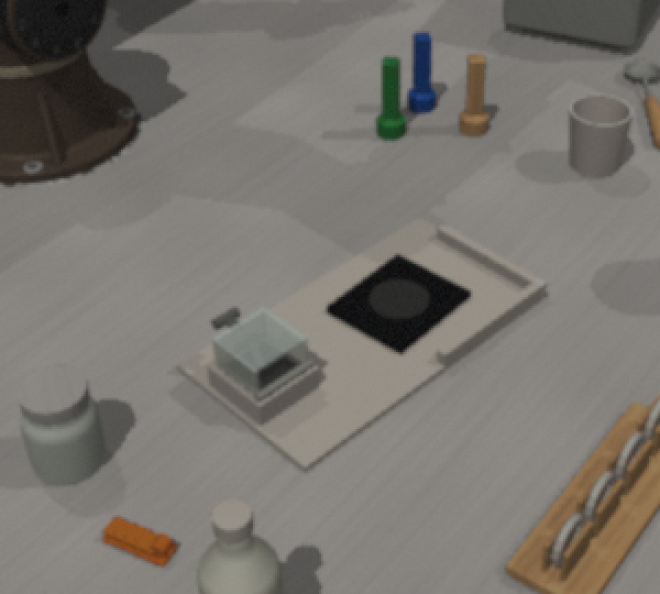

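View pics/b2.png

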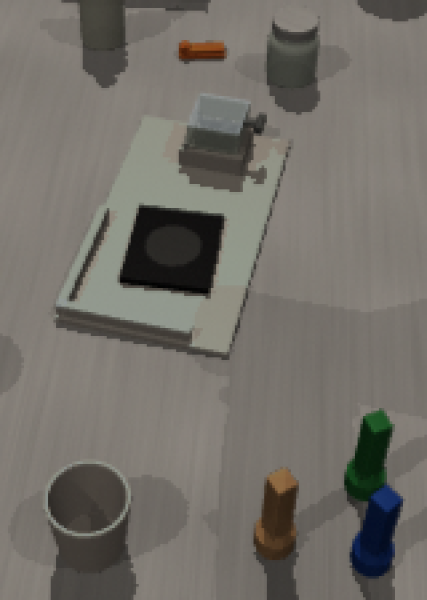

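```bash
cat > fit1.py <<'E'
from h import *
from scipy.optimize import least_squares
a=cap('scene');b=cap('side')
A=lambda p:np.array(p)/2.2+[110,105]-.25
B=lambda p:np.array(p)/2.667+[210,120]-.3
def pts(p,L):
    c,s=np.cos(p[2]),np.sin(p[2]); L=np.array(L)
    return np.c_[p[0]+c*L[:,0]-s*L[:,1],p[1]+s*L[:,0]+c*L[:,1],L[:,2]]
def fit(obs,x0):
    f=lambda p:np.concatenate([(proj(c,pts(p,L))-px).ravel() for c,L,px in obs])
    s=least_squares(f,x0,loss='soft_l1'); print(s.x.round(4),np.degrees(s.x[2]).round(2),f(s.x).round(1)); return s.x
S=[[-.08,-.165,.006],[.1,-.165,.006],[-.08,.165,.006],[.1,.16,.02]]
st=fit([(a,S,A([(180,368),(305,467),(430,220),(545,285)])),(b,S,B([(290,140),(142,117),(228,354),(58,310)]))],[.6,0,0])
h=.014
P=[[-.0475,.055,h],[.0475,.055,h],[.0475,-.055,h],[-.0475,-.055,h]]
pl=fit([(a,P,A([(398,255),(472,294),(401,352),(328,308)])),(b,P,B([(208,292),(121,280),(137,205),(224,214)]))],[.6,.05,0])
c,s=np.cos(st[2]),np.sin(st[2]); R=np.array([[c,-s],[s,c]])
print('plate in station',R.T@(pl[:2]-st[:2]),pl[2]-st[2])
T=[[0,0,.1],[0,0,.008]]
fit([(a,T,A([(476,57),(474,127)])),(b,T,B([(283,476),(276,542)]))],[.5,.4,0])
for n,i in(('cup',0),('jar',1)): pass
J=[[0,0,.085]]; fit([(a,J,A([(53,382)])),(b,J,B([(297,22)]))],[.5,-.3,0])
J=[[0,0,.075]]; fit([(a,J,A([(600,110)])),(b,J,B([(89,497)]))],[.5,.3,0])
J=[[0,0,.009]]; fit([(a,J,A([(140,540)])),(b,J,B([(203,50)]))],[.5,-.3,0])
E
python3 fit1.py
```

```text
[ 0.5417 -0.0621 -0.1524] -8.73 [-1.6 -1.8  0.3 -0.3 -5.2 -1.9  0.7 -2.  -0.9 -0.1 -0.1 -0.9 -0.5 -0.3
 -1.6 -1.8]
[ 0.5574 -0.021  -0.0682] -3.91 [-0.2 -0.8 -0.3 -1.6  0.2 -1.7 -0.7 -0.8 -0.5 -1.5 -1.8 -1.4 -0.1 -0.7
 -0.9 -0.1]
plate in station [0.00930273 0.04297171] 0.08419550002527598
[0.4329 0.3084 0.    ] 0.0 [-0.2 -0.6 -0.7 -1.9 -0.3  1.  -0.6 -2.3]
[ 0.4359 -0.344   0.    ] 0.0 [ 0.1 -0.1  0.1 -0.6]
[0.5889 0.325  0.    ] 0.0 [-0.3 -1.1 -0.5 -0.2]
[ 0.5578 -0.3788  0.    ] 0.0 [-0.3 -0.7 -1.5 -1. ]
```

Emit:
drive_tool(commands=[{"tx":0.25,"ty":-0.5,"hand":0},{"tx":0.25,"ty":-0.5,"hand":0},{"tx":0.25,"ty":-0.5,"hand":0},{"tx":0.25,"ty":-0.5,"hand":0},{"tx":0.25,"ty":-0.5,"hand":0},{"tx":0.25,"ty":-0.5,"hand":0},{"tx":0.25,"ty":-0.5,"hand":0},{"tx":0.25,"ty":-0.5,"hand":0},{"tx":0.25,"ty":-0.5,"hand":0}])

```text
invalid input
```

Run:
```python
from h import *
s=r.get_state();print(s['time_s'],s['tcp_pos'],s['eef_rot'])
c=cap('wrist','w1.png');print(np.array(c['T_tool_cam']).round(3).tolist(),c['fx'],proj(c,[[.4329,.3084,.1],[.4329,.3084,.0]]))
```

```text
1.1 [0.28309267 0.61275006 0.22660152] [-1.79996119e+02  1.94983136e-03 -2.47977275e+01]
[[0.0, -0.958, -0.288, 0.078], [1.0, 0.001, -0.0, -0.0], [0.001, -0.288, 0.958, -0.159], [0.0, 0.0, 0.0, 1.0]] 322.5088851637661 [[ 590.43621557 -174.44044156]
 [ 495.53910991  -88.28285651]]
```

View pics/w1.png

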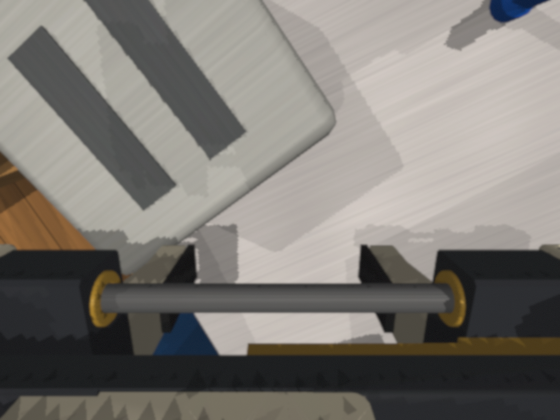

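The wrist view shows a grey box under the arm, with the tampers out of view at top right. The move was refused, so I'll resend it with every key.

Emit:
drive_tool(commands=[{"tx":0.25,"ty":-0.5,"tz":0,"turn":0,"hand":0},{"tx":0.25,"ty":-0.5,"tz":0,"turn":0,"hand":0},{"tx":0.25,"ty":-0.5,"tz":0,"turn":0,"hand":0},{"tx":0.25,"ty":-0.5,"tz":0,"turn":0,"hand":0},{"tx":0.25,"ty":-0.5,"tz":0,"turn":0,"hand":0},{"tx":0.25,"ty":-0.5,"tz":0,"turn":0,"hand":0},{"tx":0.25,"ty":-0.5,"tz":0,"turn":0,"hand":0},{"tx":0.25,"ty":-0.5,"tz":0,"turn":0,"hand":0}], grip_force=20)

```text
time_s: 1.95
tcp_pos: [0.4342, 0.3093, 0.2271]
eef_rot: [-180.0, -0.0, -25.0]
contact_force: [1.1, 1.5, -0.1]
gripper_width: 0.0876
gripper_force: 0.0
```

Run:
```python
from h import *
c=cap('wrist','w2.png')
print(r.get_state()['tcp_pos'],proj(c,[[.4329,.3084,.1],[.4329,.3084,.0]]))
for d in r.trace('tamper','wrist'): print(d['score'],d['extent'])
```

```text
[0.4339194  0.3109579  0.22704029] [[278.96543193 198.93464755]
 [278.59428816 177.20855221]]
0.92 [286.3, 225.6, 316.9, 282.5]
0.78 [260.8, 163.5, 292.5, 211.3]
0.67 [336.9, 202.7, 384.0, 247.0]
```

View pics/w2.png

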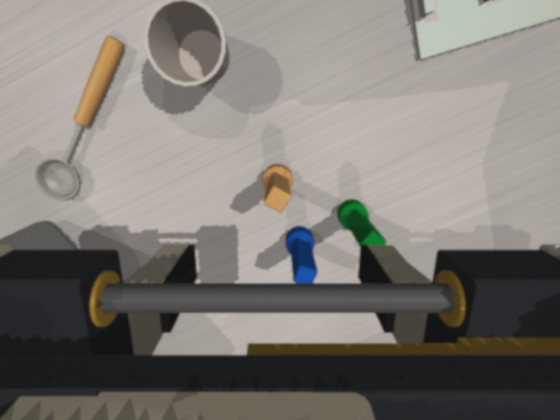

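Run:
```python
import cv2
a=cv2.imread('pics/w2.png')[155:220,245:310]
cv2.imwrite('pics/w2c.png',cv2.resize(a,(585,585),interpolation=2))
```

```text
(no output)
```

View pics/w2c.png

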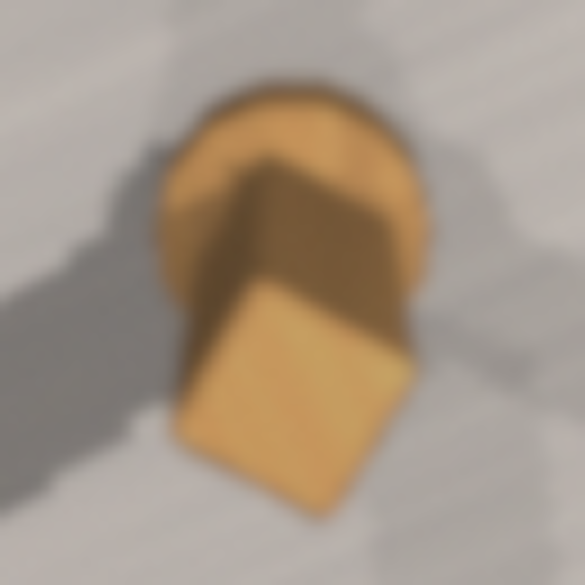

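The crop shows the beech tamper: green is at (352,213) and blue at (300,243), so this is the right one. Its top-face corners in the crop are (263,280), (412,362), (322,520) and (175,435).

Run:
```python
from h import *
c=cap('wrist')
q=np.array([(263,280),(412,362),(322,520),(175,435)])/9+[245-.45,155-.45]
P=np.array([ray(c,*p,.1)[:2] for p in q]);print(P,P.mean(0))
e=np.roll(P,-1,0)-P;print(np.linalg.norm(e,axis=1),np.degrees(np.arctan2(e[:,1],e[:,0])))
f=np.array([(297,88),])/9
print(r.get_state()['joints'],r.get_state()['eef_rot'],r.get_state()['tcp_pos'])
```

```text
[[0.44563856 0.31030578]
 [0.43151439 0.30016148]
 [0.42002762 0.31553736]
 [0.4346816  0.32539415]] [0.43296554 0.31284969]
[0.01738962 0.0191928  0.01766056 0.01864708] [-144.31322229  126.76209472   33.92619314  -54.01337725]
[ 5.68635091e+01  7.26012292e+00 -1.70328619e+01 -2.96583991e-04
 -6.56690291e+01  8.29847752e+00] [-1.79962373e+02 -5.21503206e-03 -2.48381372e+01] [0.43328264 0.31285934 0.22680861]
```

Emit:
drive_tool(commands=[{"tx":0,"ty":0,"tz":0,"turn":-0.327,"hand":0.4},{"tx":0,"ty":0,"tz":0,"turn":-0.327,"hand":0.4},{"tx":0,"ty":0,"tz":0,"turn":-0.327,"hand":0.4},{"tx":0,"ty":0,"tz":-0.08,"turn":-0.327,"hand":0.4},{"tx":0,"ty":0,"tz":-0.15,"turn":-0.327,"hand":0.4},{"tx":0,"ty":0,"tz":-0.22,"turn":-0.327,"hand":0.4},{"tx":0,"ty":0,"tz":-0.285,"turn":-0.327,"hand":0.4},{"tx":0,"ty":0,"tz":-0.285,"turn":-0.327,"hand":0.4},{"tx":0,"ty":0,"tz":-0.285,"turn":-0.327,"hand":0.4}], grip_force=20)

```text
time_s: 3.0
tcp_pos: [0.433, 0.3136, 0.0558]
eef_rot: [179.9, -0.1, -54.1]
contact_force: [0.4, -0.2, 0.7]
gripper_width: 0.0527
gripper_force: 0.0
```

Emit:
drive_tool(commands=[{"tx":0,"ty":0,"tz":0,"turn":0,"hand":0.6},{"tx":0,"ty":0,"tz":0,"turn":0,"hand":0.7},{"tx":0,"ty":0,"tz":0,"turn":0,"hand":0.8},{"tx":0,"ty":0,"tz":0,"turn":0,"hand":1},{"tx":0,"ty":0,"tz":0,"turn":0,"hand":1},{"tx":0,"ty":0,"tz":0,"turn":0,"hand":1}], grip_force=30)

```text
time_s: 3.6
tcp_pos: [0.4333, 0.3129, 0.0561]
eef_rot: [-180.0, 0.0, -54.2]
contact_force: [-1.9, -0.5, 5.4]
gripper_width: 0.0196
gripper_force: 30.0
```

Emit:
drive_tool(commands=[{"tx":0,"ty":0,"tz":0.05,"turn":0,"hand":1},{"tx":0,"ty":0,"tz":0.1,"turn":0,"hand":1},{"tx":0.01,"ty":-0.08,"tz":0.1,"turn":-0.05,"hand":1},{"tx":0.02,"ty":-0.16,"tz":0.1,"turn":-0.12,"hand":1},{"tx":0.03,"ty":-0.24,"tz":0.1,"turn":-0.2,"hand":1},{"tx":0.04,"ty":-0.31,"tz":0.1,"turn":-0.28,"hand":1},{"tx":0.05,"ty":-0.38,"tz":0.1,"turn":-0.36,"hand":1},{"tx":0.06,"ty":-0.45,"tz":0.1,"turn":-0.44,"hand":1},{"tx":0.065,"ty":-0.527,"tz":0.1,"turn":-0.494,"hand":1},{"tx":0.065,"ty":-0.527,"tz":0.1,"turn":-0.494,"hand":1}], grip_force=30)

```text
time_s: 4.6
tcp_pos: [0.4711, -0.0078, 0.1151]
eef_rot: [179.9, -0.1, -99.1]
contact_force: [-0.6, 0.8, -1.2]
gripper_width: 0.0199
gripper_force: 30.0
```

Run:
```python
from h import *
s=r.get_state();print(s['time_s'],s['tcp_pos'],s['eef_rot'],s['contact_force'])
a=cap('wrist');b=cap('scene')
cv2.imwrite('pics/w3.png',cv2.vconcat([cv2.resize(a['frame'][:,:,::-1],(400,300)),cv2.resize(b['frame'][190:330,180:367,::-1],(400,300))]))
cv2.imwrite('pics/w3f.png',a['frame'][:,:,::-1])
```

```text
4.6 [ 0.4711066  -0.00782151  0.11513533] [ 1.79914729e+02 -5.01418549e-02 -9.91487015e+01] [-0.55144169  0.83615674 -1.24964861]
```

View pics/w3.png

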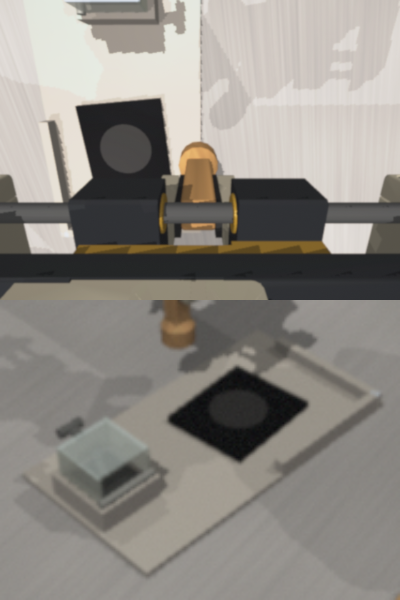

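Run:
```python
from h import *
c=cap('wrist')
f=cv2.imread('pics/w3f.png')
g=cv2.cvtColor(f,cv2.COLOR_BGR2GRAY).astype(float)
# near slab edge: strongest gradient in col 270..300
def toS(P,st=(.5417,-.0621,np.radians(-8.73))):
    d=np.array(P[:2])-st[:2]; c_,s_=np.cos(st[2]),np.sin(st[2]); return np.array([c_*d[0]+s_*d[1],-s_*d[0]+c_*d[1]])*1000
for v in range(10,150,20):
    gx=np.abs(cv2.Sobel(g,cv2.CV_64F,1,0)[v-2:v+3]).mean(0); u=270+gx[270:300].argmax(); P=ray(c,u,v,.006); print('edge',u,v,P.round(4),toS(P).round(1))
dark=(g<60).astype(np.uint8)
for v in (160,180,200,220,240):
    row=np.where(dark[v,90:250])[0]+90; 
    if len(row): print('plate',v,row.min(),row.max(),toS(ray(c,row.min()-.5,v,.014)).round(1),toS(ray(c,row.max()+.5,v,.014)).round(1))
for u in (125,150,175,200,215):
    col=np.where(dark[100:250,u])[0]+100; print('top edge',u,col.min(),toS(ray(c,u,col.min()-.5,.014)).round(1))
```

```text
edge 280 10 [ 0.447  -0.1505  0.006 ] [ -80.2 -101.7]
edge 280 30 [ 0.449  -0.1374  0.006 ] [-80.2 -88.5]
edge 280 50 [ 0.451 -0.124  0.006] [-80.2 -74.9]
edge 280 70 [ 0.4532 -0.1101  0.006 ] [-80.2 -60.9]
edge 280 90 [ 0.4553 -0.0957  0.006 ] [-80.3 -46.3]
edge 280 110 [ 0.4576 -0.0809  0.006 ] [-80.3 -31.3]
edge 280 130 [ 0.46   -0.0655  0.006 ] [-80.3 -15.7]
plate 160 110 226 [57.6  7.2] [-37.    7.4]
plate 180 115 229 [56.  23.7] [-38.7  23.9]
plate 200 119 231 [55.2 40.8] [-39.6  40.9]
plate 220 124 234 [53.4 58.5] [-41.4  58.7]
plate 240 129 237 [51.6 77. ] [-43.3  77.1]
top edge 125 148 [43.7 -2.8]
top edge 150 145 [23.5 -5.1]
top edge 175 143 [ 3.4 -6.6]
top edge 200 141 [-16.6  -8.2]
top edge 215 140 [-28.6  -8.9]
```

Emit:
drive_tool(commands=[{"tx":0,"ty":0,"tz":-0.05,"turn":0,"hand":1},{"tx":0,"ty":0,"tz":-0.085,"turn":0,"hand":1},{"tx":0,"ty":0,"tz":-0.0865,"turn":0,"hand":1},{"tx":0,"ty":0,"tz":-0.0865,"turn":0,"hand":1}], grip_force=40)

```text
time_s: 5.15
tcp_pos: [0.472, -0.0025, 0.0635]
eef_rot: [179.9, -0.0, -98.6]
contact_force: [0.7, -1.0, 0.2]
gripper_width: 0.0195
gripper_force: 40.0
```

Emit:
drive_tool(commands=[{"tx":0.0074,"ty":-0.0011,"tz":0,"turn":0,"hand":1},{"tx":0.0148,"ty":-0.0023,"tz":0,"turn":0,"hand":1},{"tx":0.0222,"ty":-0.0034,"tz":0,"turn":0,"hand":1},{"tx":0.0296,"ty":-0.0045,"tz":0,"turn":0,"hand":1},{"tx":0.037,"ty":-0.0057,"tz":0,"turn":0,"hand":1},{"tx":0.0444,"ty":-0.0068,"tz":0,"turn":0,"hand":1},{"tx":0.0518,"ty":-0.008,"tz":0,"turn":0,"hand":1},{"tx":0.0592,"ty":-0.0091,"tz":0,"turn":0,"hand":1},{"tx":0.0666,"ty":-0.0102,"tz":0,"turn":0,"hand":1},{"tx":0.074,"ty":-0.0114,"tz":0,"turn":0,"hand":1}])

```text
time_s: 6.15
tcp_pos: [0.5168, -0.0104, 0.0636]
eef_rot: [180.0, -0.0, -98.7]
contact_force: [-0.3, 0.1, -0.4]
gripper_width: 0.02
gripper_force: 40.0
```

```bash
cat >> h.py <<'E'
def toS(P,st=(.5417,-.0621,np.radians(-8.73))):
    d=np.array(P[:2])-st[:2]; c_,s_=np.cos(st[2]),np.sin(st[2]); return (np.array([c_*d[0]+s_*d[1],-s_*d[0]+c_*d[1]])*1000).round(1)
def stat():
    s=r.get_state(); print(s['time_s'],s['tcp_pos'].round(4),toS(s['tcp_pos']),s['eef_rot'].round(1),s['contact_force'].round(1),s['gripper_width'])
E
python3 - <<'E'
from h import *
stat()
c=cap('wrist','w4.png');b=cap('side','s4.png')
g=cv2.cvtColor(c['frame'],cv2.COLOR_RGB2GRAY)
cv2.imwrite('pics/w4c.png',cv2.vconcat([cv2.resize(c['frame'][:,:,::-1],(400,300)),cv2.resize(b['frame'][140:270,220:393,::-1],(400,300))]))
E
```

```text
6.15 [ 0.5168 -0.0104  0.0636] [-32.4  47.3] [180.   -0.  -98.7] [-0.3  0.1 -0.4] 0.020021535689582447
```

View pics/w4c.png

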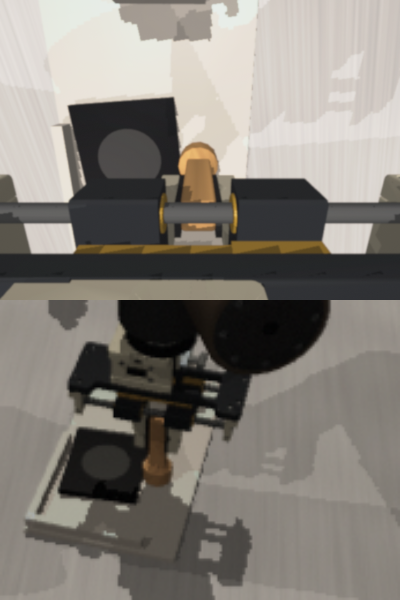

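Emit:
drive_tool(commands=[{"tx":0.0016,"ty":-0.0003,"tz":0,"turn":0,"hand":1},{"tx":0.0033,"ty":-0.0005,"tz":0,"turn":0,"hand":1},{"tx":0.0049,"ty":-0.0008,"tz":0,"turn":0,"hand":1},{"tx":0.0066,"ty":-0.001,"tz":0,"turn":0,"hand":1},{"tx":0.0082,"ty":-0.0013,"tz":0,"turn":0,"hand":1},{"tx":0.0099,"ty":-0.0015,"tz":0,"turn":0,"hand":1},{"tx":0.0115,"ty":-0.0018,"tz":0,"turn":0,"hand":1}])

```text
time_s: 6.95
tcp_pos: [0.5232, -0.0114, 0.0636]
eef_rot: [180.0, -0.0, -98.7]
contact_force: [-3.8, 0.8, -0.3]
gripper_width: 0.0202
gripper_force: 40.0
```

Emit:
drive_tool(commands=[{"tx":0.0008,"ty":-0.0001,"tz":0,"turn":0,"hand":1},{"tx":0.0016,"ty":-0.0003,"tz":0,"turn":0,"hand":1}])

```text
time_s: 7.15
tcp_pos: [0.5233, -0.0117, 0.0634]
eef_rot: [179.9, -0.0, -98.7]
contact_force: [-5.8, 1.9, 1.0]
gripper_width: 0.0197
gripper_force: 40.0
```

Emit:
drive_tool(commands=[{"tx":0.0008,"ty":-0.0001,"tz":0,"turn":0,"hand":1},{"tx":0.0016,"ty":-0.0003,"tz":0,"turn":0,"hand":1}])

```text
time_s: 7.35
tcp_pos: [0.5235, -0.012, 0.0631]
eef_rot: [179.8, -0.0, -98.7]
contact_force: [-7.1, 1.7, 1.8]
gripper_width: 0.0198
gripper_force: 40.0
```

Emit:
drive_tool(commands=[{"tx":-0.02,"ty":0.003,"tz":0,"turn":0,"hand":1},{"tx":-0.033,"ty":0.005,"tz":0.01,"turn":0,"hand":1},{"tx":-0.033,"ty":0.005,"tz":0.07,"turn":0.05,"hand":1},{"tx":-0.033,"ty":0,"tz":0.09,"turn":0.15,"hand":1},{"tx":-0.02,"ty":-0.04,"tz":0.09,"turn":0.24,"hand":1},{"tx":0,"ty":-0.08,"tz":0.09,"turn":0.33,"hand":1},{"tx":0.04,"ty":-0.13,"tz":0.09,"turn":0.42,"hand":1},{"tx":0.085,"ty":-0.172,"tz":0.09,"turn":0.51,"hand":1},{"tx":0.085,"ty":-0.172,"tz":0.09,"turn":0.6,"hand":1},{"tx":0.085,"ty":-0.172,"tz":0.09,"turn":0.69,"hand":1}])

```text
time_s: 8.35
tcp_pos: [0.5769, -0.1158, 0.118]
eef_rot: [-180.0, -0.1, -36.3]
contact_force: [-0.3, 1.1, -1.0]
gripper_width: 0.0198
gripper_force: 40.0
```

Emit:
drive_tool(commands=[{"tx":0,"ty":0,"tz":0,"turn":0.09,"hand":1},{"tx":0,"ty":0,"tz":0,"turn":0.18,"hand":1},{"tx":0,"ty":0,"tz":0,"turn":0.27,"hand":1},{"tx":0,"ty":0,"tz":0,"turn":0.31,"hand":1},{"tx":0,"ty":0,"tz":0,"turn":0.31,"hand":1},{"tx":0,"ty":0,"tz":0,"turn":0.31,"hand":1}])

```text
time_s: 8.95
tcp_pos: [0.5764, -0.1148, 0.1183]
eef_rot: [-180.0, -0.1, -8.8]
contact_force: [0.9, 0.3, -1.8]
gripper_width: 0.02
gripper_force: 40.0
```

Run:
```python
from h import *
stat()
c=cap('wrist');b=cap('side')
cv2.imwrite('pics/w5f.png',c['frame'][:,:,::-1]);cv2.imwrite('pics/s5f.png',b['frame'][:,:,::-1])
cv2.imwrite('pics/w5.png',cv2.vconcat([cv2.resize(c['frame'][:,:,::-1],(400,300)),cv2.resize(b['frame'][140:270,220:393,::-1],(400,300))]))
```

```text
8.95 [ 0.5764 -0.1148  0.1183] [ 42.3 -46.8] [-1.8e+02 -1.0e-01 -8.8e+00] [ 0.9  0.3 -1.8] 0.020005893103547837
```

View pics/w5.png

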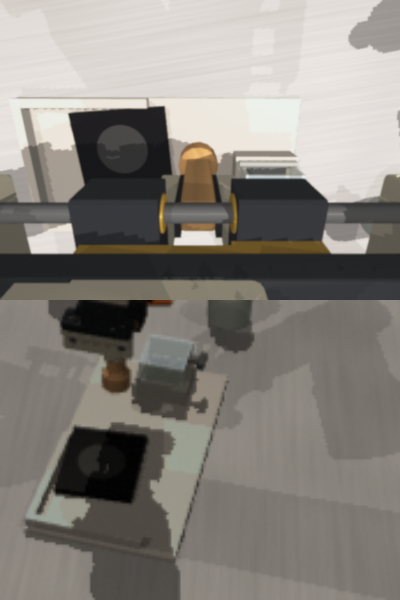

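```bash
cat > edges.py <<'E'
from h import *
c=cap('wrist')
f=cv2.imread('pics/w5f.png');g=cv2.cvtColor(f,cv2.COLOR_BGR2GRAY)
d=(g<55).astype(np.uint8)
for u in range(105,235,15):
    col=np.where(d[130:245,u])[0]+130; print('far',u,col.min(),toS(ray(c,u,col.min()-.5,.014)))
for v in range(165,245,20):
    row=np.where(d[v,80:260])[0]+80; print('L/R',v,row.min(),row.max(),toS(ray(c,row.min()-.5,v,.014)),toS(ray(c,row.max()+.5,v,.014)))
P=lambda L:proj(c,[[.5417+.98842*x+.15178*y,-.0621-.15178*x+.98842*y,z] for x,y,z in L]).round(0).tolist()
print(P([(.09,.01,.02),(.1,.01,.02),(.09,.15,.02),(.1,.16,.02),(.09,.01,.006),(.09,.15,.006),(-.04,.15,.02),(.1,-.165,.006)]))
E
python3 edges.py; python3 -c "
import cv2
a=cv2.imread('pics/w5f.png')[120:260,10:290];cv2.imwrite('pics/w5c.png',cv2.resize(a,(800,400),interpolation=2))"
```

```text
far 105 159 [82.1 93.9]
far 120 158 [82.9 81.6]
far 135 156 [84.6 69.1]
far 150 155 [85.4 56.8]
far 165 154 [86.2 44.5]
far 180 153 [87.  32.3]
far 195 154 [86.2 20.2]
far 210 151 [88.6  7.8]
far 225 150 [89.4 -4.4]
L/R 165 99 230 [ 76.8 100.1] [76.8 -8.3]
L/R 185 103 232 [60.  99.4] [60.  -9.3]
L/R 205 107 235 [42.6 98.7] [ 42.6 -11.1]
L/R 225 112 237 [24.5 97.1] [ 24.5 -12.2]
[[206.0, 150.0], [205.0, 137.0], [29.0, 150.0], [13.0, 137.0], [209.0, 148.0], [41.0, 148.0], [60.0, 294.0], [421.0, 135.0]]
```

View pics/w5c.png

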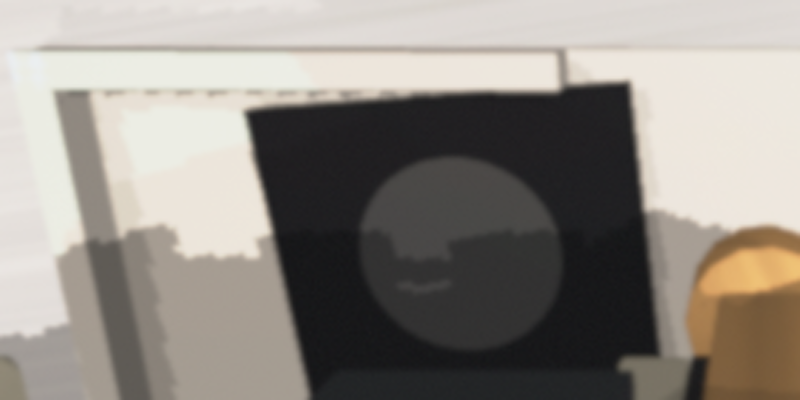

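Emit:
drive_tool(commands=[{"tx":-0.0165,"ty":0.0025,"tz":0,"turn":0,"hand":1},{"tx":-0.0165,"ty":0.0025,"tz":-0.06,"turn":0,"hand":1},{"tx":-0.0165,"ty":0.0025,"tz":-0.09,"turn":0,"hand":1},{"tx":-0.0165,"ty":0.0025,"tz":-0.09,"turn":0,"hand":1},{"tx":-0.0155,"ty":0.0085,"tz":-0.09,"turn":0,"hand":1},{"tx":-0.0145,"ty":0.0155,"tz":-0.09,"turn":0,"hand":1},{"tx":-0.0135,"ty":0.0225,"tz":-0.09,"turn":0,"hand":1},{"tx":-0.0125,"ty":0.0285,"tz":-0.09,"turn":0,"hand":1},{"tx":-0.0115,"ty":0.0355,"tz":-0.09,"turn":0,"hand":1}])

```text
time_s: 10.0
tcp_pos: [0.5694, -0.0934, 0.064]
eef_rot: [180.0, -0.0, -8.7]
contact_force: [-0.7, -1.5, 0.3]
gripper_width: 0.0199
gripper_force: 40.0
```

Emit:
drive_tool(commands=[{"tx":0.001,"ty":0.0065,"tz":0,"turn":0,"hand":1},{"tx":0.002,"ty":0.013,"tz":0,"turn":0,"hand":1},{"tx":0.003,"ty":0.0195,"tz":0,"turn":0,"hand":1},{"tx":0.004,"ty":0.026,"tz":0,"turn":0,"hand":1},{"tx":0.005,"ty":0.0325,"tz":0,"turn":0,"hand":1},{"tx":0.006,"ty":0.039,"tz":0,"turn":0,"hand":1}])

```text
time_s: 10.6
tcp_pos: [0.5731, -0.0699, 0.0636]
eef_rot: [-180.0, 0.0, -8.7]
contact_force: [-0.2, -1.5, -0.8]
gripper_width: 0.0199
gripper_force: 40.0
```

```bash
python3 - <<'E'
from h import *
stat()
c=cap('wrist');cv2.imwrite('pics/w5f.png',c['frame'][:,:,::-1])
E
python3 edges.py
```

```text
10.6 [ 0.5731 -0.0699  0.0636] [32.2 -3. ] [-180.     0.    -8.7] [-0.2 -1.5 -0.8] 0.019899531212391273
far 105 147 [ 87.5 108.2]
far 120 147 [87.5 98.5]
far 135 147 [87.5 88.9]
far 150 147 [87.5 79.3]
far 165 147 [87.5 69.7]
far 180 147 [87.5 60.1]
far 195 147 [87.5 50.5]
far 210 147 [87.6 40.9]
far 225 147 [87.6 31.3]
L/R 165 82 248 [ 75.5 125.3] [75.7 16.5]
L/R 185 86 249 [ 62.2 124.9] [62.4 16.2]
L/R 205 89 250 [ 48.4 125.3] [48.5 15.8]
L/R 225 92 249 [ 34.  125.6] [34.2 16.8]
[[258.0, 144.0], [257.0, 127.0], [32.0, 143.0], [12.0, 127.0], [259.0, 142.0], [47.0, 141.0], [70.0, 322.0], [527.0, 126.0]]
```

Emit:
drive_tool(commands=[{"tx":0.0008,"ty":0.005,"tz":0,"turn":0,"hand":1},{"tx":0.0015,"ty":0.01,"tz":0,"turn":0,"hand":1},{"tx":0.0023,"ty":0.015,"tz":0,"turn":0,"hand":1},{"tx":0.003,"ty":0.02,"tz":0,"turn":0,"hand":1},{"tx":0.0038,"ty":0.025,"tz":0,"turn":0,"hand":1},{"tx":0.0045,"ty":0.03,"tz":0,"turn":0,"hand":1},{"tx":0.0051,"ty":0.034,"tz":0,"turn":0,"hand":1}])

```text
time_s: 11.4
tcp_pos: [0.5761, -0.0496, 0.0637]
eef_rot: [-180.0, -0.0, -8.7]
contact_force: [-0.2, -1.3, 0.3]
gripper_width: 0.02
gripper_force: 40.0
```

Emit:
drive_tool(commands=[{"tx":0.0003,"ty":0.002,"tz":0,"turn":0,"hand":1},{"tx":0.0006,"ty":0.004,"tz":0,"turn":0,"hand":1},{"tx":0.0009,"ty":0.006,"tz":0,"turn":0,"hand":1}])

```text
time_s: 11.7
tcp_pos: [0.5767, -0.0462, 0.0637]
eef_rot: [180.0, -0.0, -8.7]
contact_force: [-0.2, -1.4, -0.6]
gripper_width: 0.0198
gripper_force: 40.0
```

Emit:
drive_tool(commands=[{"tx":0.0003,"ty":0.002,"tz":0,"turn":0,"hand":1},{"tx":0.0006,"ty":0.004,"tz":0,"turn":0,"hand":1}])

```text
time_s: 11.9
tcp_pos: [0.5769, -0.0444, 0.0637]
eef_rot: [179.9, 0.0, -8.7]
contact_force: [1.3, -8.7, -1.2]
gripper_width: 0.0197
gripper_force: 40.0
```

Emit:
drive_tool(commands=[{"tx":0.0003,"ty":0.002,"tz":0,"turn":0,"hand":1},{"tx":0.0006,"ty":0.004,"tz":0,"turn":0,"hand":1}])

```text
time_s: 12.1
tcp_pos: [0.5769, -0.0437, 0.0638]
eef_rot: [179.8, 0.1, -8.7]
contact_force: [1.5, -16.5, 0.1]
gripper_width: 0.02
gripper_force: 40.0
```

```bash
python3 - <<'E'
from h import *
stat()
c=cap('wrist');cv2.imwrite('pics/w5f.png',c['frame'][:,:,::-1])
E
python3 edges.py
```

```text
12.1 [ 0.5769 -0.0437  0.0638] [32.  23.5] [ 1.798e+02  1.000e-01 -8.700e+00] [  1.5 -16.5   0.1] 0.0200292101035437
far 105 146 [ 87.7 133.7]
far 120 146 [ 87.8 124.1]
far 135 146 [ 87.8 114.5]
far 150 146 [ 87.8 104.9]
far 165 147 [87.2 95.4]
far 180 147 [87.2 85.8]
far 195 147 [87.2 76.2]
far 210 147 [87.2 66.6]
far 225 147 [87.2 57. ]
L/R 165 83 250 [ 75.2 150.2] [75.3 40.9]
L/R 185 86 250 [ 61.9 150.5] [62.  41.2]
L/R 205 90 251 [ 48.1 150.1] [48.2 40.9]
L/R 225 92 250 [ 33.7 151.1] [33.8 41.9]
[[299.0, 143.0], [299.0, 127.0], [73.0, 143.0], [54.0, 126.0], [298.0, 141.0], [86.0, 141.0], [105.0, 322.0], [565.0, 126.0]]
```

Emit:
drive_tool(commands=[{"tx":-0.0025,"ty":-0.0165,"tz":0,"turn":0,"hand":1},{"tx":-0.003,"ty":-0.02,"tz":0.02,"turn":0,"hand":1},{"tx":-0.003,"ty":-0.02,"tz":0.08,"turn":-0.09,"hand":1},{"tx":-0.03,"ty":0,"tz":0.09,"turn":-0.18,"hand":1},{"tx":-0.06,"ty":0.04,"tz":0.09,"turn":-0.27,"hand":1},{"tx":-0.09,"ty":0.08,"tz":0.09,"turn":-0.36,"hand":1},{"tx":-0.101,"ty":0.13,"tz":0.09,"turn":-0.45,"hand":1},{"tx":-0.101,"ty":0.13,"tz":0.09,"turn":-0.54,"hand":1},{"tx":-0.101,"ty":0.13,"tz":0.09,"turn":-0.63,"hand":1},{"tx":-0.101,"ty":0.13,"tz":0.09,"turn":-0.72,"hand":1}])

```text
time_s: 13.2
tcp_pos: [0.517, 0.0375, 0.1188]
eef_rot: [-179.9, 0.0, -73.8]
contact_force: [0.2, 0.4, -1.0]
gripper_width: 0.0194
gripper_force: 40.0
```

Emit:
drive_tool(commands=[{"tx":0,"ty":0,"tz":0,"turn":-0.09,"hand":1},{"tx":0,"ty":0,"tz":0,"turn":-0.18,"hand":1},{"tx":0,"ty":0,"tz":0,"turn":-0.27,"hand":1},{"tx":0,"ty":0,"tz":-0.05,"turn":-0.28,"hand":1},{"tx":0,"ty":0,"tz":-0.09,"turn":-0.28,"hand":1},{"tx":0,"ty":0,"tz":-0.09,"turn":-0.28,"hand":1},{"tx":0,"ty":0,"tz":-0.09,"turn":-0.28,"hand":1}])

```text
time_s: 13.9
tcp_pos: [0.5171, 0.0368, 0.0645]
eef_rot: [-180.0, 0.0, -98.7]
contact_force: [1.0, -0.2, -0.7]
gripper_width: 0.02
gripper_force: 40.0
```

Emit:
drive_tool(commands=[{"tx":0.005,"ty":-0.0008,"tz":0,"turn":0,"hand":1},{"tx":0.01,"ty":-0.0015,"tz":0,"turn":0,"hand":1},{"tx":0.015,"ty":-0.0023,"tz":0,"turn":0,"hand":1},{"tx":0.019,"ty":-0.0029,"tz":0,"turn":0,"hand":1},{"tx":0.021,"ty":-0.0032,"tz":0,"turn":0,"hand":1}])

```text
time_s: 14.4
tcp_pos: [0.5298, 0.0346, 0.0639]
eef_rot: [-180.0, 0.0, -98.7]
contact_force: [1.4, 0.9, -1.6]
gripper_width: 0.0202
gripper_force: 40.0
```

Emit:
drive_tool(commands=[{"tx":0.001,"ty":-0.0002,"tz":0,"turn":0,"hand":1},{"tx":0.002,"ty":-0.0003,"tz":0,"turn":0,"hand":1},{"tx":0.003,"ty":-0.0005,"tz":0,"turn":0,"hand":1}])

```text
time_s: 14.7
tcp_pos: [0.5311, 0.0343, 0.0636]
eef_rot: [180.0, -0.0, -98.7]
contact_force: [-0.7, -0.7, -0.7]
gripper_width: 0.0196
gripper_force: 40.0
```

Emit:
drive_tool(commands=[{"tx":0.001,"ty":-0.0002,"tz":0,"turn":0,"hand":1},{"tx":0.002,"ty":-0.0003,"tz":0,"turn":0,"hand":1}])

```text
time_s: 14.9
tcp_pos: [0.5324, 0.0341, 0.0636]
eef_rot: [180.0, -0.0, -98.7]
contact_force: [-0.3, 0.1, 0.1]
gripper_width: 0.0195
gripper_force: 40.0
```

Emit:
drive_tool(commands=[{"tx":0.001,"ty":-0.0002,"tz":0,"turn":0,"hand":1},{"tx":0.002,"ty":-0.0003,"tz":0,"turn":0,"hand":1}])

```text
time_s: 15.1
tcp_pos: [0.533, 0.0339, 0.0635]
eef_rot: [179.9, -0.0, -98.7]
contact_force: [-3.7, 0.2, 0.5]
gripper_width: 0.0199
gripper_force: 40.0
```

Emit:
drive_tool(commands=[{"tx":0.001,"ty":-0.0002,"tz":0,"turn":0,"hand":1},{"tx":0.002,"ty":-0.0003,"tz":0,"turn":0,"hand":1}])

```text
time_s: 15.3
tcp_pos: [0.5333, 0.0336, 0.0632]
eef_rot: [179.9, -0.0, -98.7]
contact_force: [-6.3, 2.0, 2.4]
gripper_width: 0.0194
gripper_force: 40.0
```

Emit:
drive_tool(commands=[{"tx":-0.01,"ty":0.0015,"tz":0,"turn":0,"hand":1},{"tx":-0.04,"ty":0.006,"tz":0,"turn":0,"hand":1},{"tx":-0.05,"ty":0.0075,"tz":0.02,"turn":0,"hand":1},{"tx":-0.05,"ty":0.0075,"tz":0.08,"turn":0,"hand":1},{"tx":-0.05,"ty":0.0075,"tz":0.08,"turn":0,"hand":1}])

```text
time_s: 15.8
tcp_pos: [0.5081, 0.0394, 0.1169]
eef_rot: [-179.5, 0.2, -98.6]
contact_force: [1.0, 0.2, -0.3]
gripper_width: 0.0198
gripper_force: 40.0
```

Run:
```python
from h import *
stat()
c=cap('wrist');b=cap('scene')
cv2.imwrite('pics/w6f.png',c['frame'][:,:,::-1])
cv2.imwrite('pics/w6.png',cv2.vconcat([cv2.resize(c['frame'][:,:,::-1],(400,300)),cv2.resize(b['frame'][190:330,180:367,::-1],(400,300))]))
```

```text
15.8 [0.5081 0.0394 0.1169] [-48.6  95.2] [-179.5    0.2  -98.6] [ 1.   0.2 -0.3] 0.019812923193346342
```

View pics/w6.png

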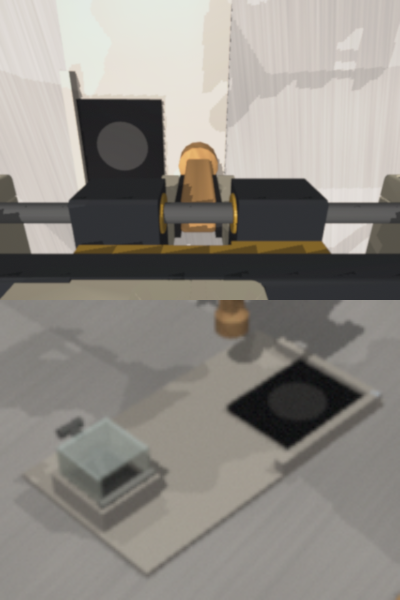

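Emit:
drive_tool(commands=[{"tx":-0.03,"ty":0.08,"tz":0,"turn":0,"hand":1},{"tx":-0.06,"ty":0.16,"tz":0,"turn":0,"hand":1},{"tx":-0.08,"ty":0.24,"tz":0,"turn":0,"hand":1},{"tx":-0.097,"ty":0.302,"tz":0,"turn":0,"hand":1},{"tx":-0.097,"ty":0.302,"tz":-0.05,"turn":0,"hand":1},{"tx":-0.097,"ty":0.302,"tz":-0.08,"turn":0,"hand":1},{"tx":-0.097,"ty":0.302,"tz":-0.095,"turn":0,"hand":1},{"tx":-0.097,"ty":0.302,"tz":-0.095,"turn":0,"hand":1},{"tx":-0.097,"ty":0.302,"tz":-0.095,"turn":0,"hand":1}])

```text
time_s: 16.8
tcp_pos: [0.4467, 0.2193, 0.0546]
eef_rot: [180.0, -0.0, -98.7]
contact_force: [0.1, 0.3, -0.4]
gripper_width: 0.0199
gripper_force: 40.0
```

Run:
```python
from h import *
stat()
a=cap('scene');b=cap('side')
import numpy as np
# plate fit by dark mask corners, tamper
for n,c in(('scene',a),('side',b)):
    ds=r.trace('plate',n)
    if ds:
        m=ds[0]['pixels'].astype(np.uint8); g=cv2.cvtColor(c['frame'],cv2.COLOR_RGB2GRAY)
        cs=max(cv2.findContours(m,0,1)[0],key=cv2.contourArea); q=cv2.minAreaRect(cs)
        ap=cv2.approxPolyDP(cs,4,True)[:,0]; print(n,ds[0]['score'],[toS(ray(c,*p,.014)).tolist() for p in ap])
    for d in r.trace('tamper',n)[:3]:
        l,t,rr,bb=d['extent']; print('tamper',d['score'],d['extent'],proj(c,[[.4505,.22,.1],[.4505,.22,0]]).round(0).tolist())
```

```text
16.8 [0.4467 0.2193 0.0546] [-136.6  263.7] [180.   -0.  -98.7] [ 0.1  0.3 -0.4] 0.019878746105340125
scene 0.94 [[78.0, 145.5], [-4.9, 145.6], [0.2, 35.7], [85.8, 37.9]]
tamper 0.81 [279.1, 132.8, 292.0, 170.3] [[313.0, 146.0], [312.0, 180.0]]
tamper 0.74 [304.7, 146.6, 316.8, 184.9] [[313.0, 146.0], [312.0, 180.0]]
side 0.6 [[88.7, 42.3], [86.8, 139.8], [-6.5, 141.1], [-3.5, 42.6]]
tamper 0.79 [341.0, 275.0, 356.7, 308.2] [[309.0, 265.0], [307.0, 289.0]]
tamper 0.63 [339.3, 303.6, 360.3, 340.0] [[309.0, 265.0], [307.0, 289.0]]
tamper 0.61 [304.5, 261.3, 320.1, 293.6] [[309.0, 265.0], [307.0, 289.0]]
```

Emit:
drive_tool(commands=[{"tx":0,"ty":0,"tz":-0.001,"turn":0,"hand":1},{"tx":0,"ty":0,"tz":-0.002,"turn":0,"hand":1},{"tx":0,"ty":0,"tz":-0.002,"turn":0,"hand":1}])

```text
time_s: 17.4
tcp_pos: [0.4466, 0.2195, 0.0535]
eef_rot: [-180.0, 0.0, -98.7]
contact_force: [-0.1, -0.7, -0.6]
gripper_width: 0.0196
gripper_force: 40.0
```

Emit:
drive_tool(commands=[{"tx":0,"ty":0,"tz":-0.001,"turn":0,"hand":1},{"tx":0,"ty":0,"tz":-0.002,"turn":0,"hand":1},{"tx":0,"ty":0,"tz":-0.002,"turn":0,"hand":1}])

```text
time_s: 17.7
tcp_pos: [0.4466, 0.2195, 0.0534]
eef_rot: [-180.0, 0.0, -98.7]
contact_force: [-4.9, -1.9, 14.5]
gripper_width: 0.0201
gripper_force: 40.0
```

Emit:
drive_tool(commands=[{"tx":0,"ty":0,"tz":0.002,"turn":0,"hand":1},{"tx":0,"ty":0,"tz":0.002,"turn":0,"hand":0.75},{"tx":0,"ty":0,"tz":0.002,"turn":0,"hand":0.55},{"tx":0,"ty":0,"tz":0.002,"turn":0,"hand":0.4},{"tx":0,"ty":0,"tz":0.002,"turn":0,"hand":0.4},{"tx":0,"ty":0,"tz":0.06,"turn":0,"hand":0.4},{"tx":0,"ty":0,"tz":0.13,"turn":0,"hand":0.4},{"tx":0,"ty":0,"tz":0.2,"turn":0,"hand":0.4},{"tx":0,"ty":0,"tz":0.25,"turn":0,"hand":0.4}])

```text
time_s: 18.6
tcp_pos: [0.4471, 0.2198, 0.2051]
eef_rot: [-179.9, 0.1, -98.7]
contact_force: [0.6, 1.3, -0.6]
gripper_width: 0.0525
gripper_force: 0.0
```

Run:
```python
from h import *
from scipy.optimize import least_squares
stat()
for n in('scene','side','wrist'):
    c=cap(n); hsv=cv2.cvtColor(c['frame'],cv2.COLOR_RGB2HSV)
    m=((hsv[...,0]>8)&(hsv[...,0]<25)&(hsv[...,1]>70)).astype(np.uint8)
    t,b=proj(c,[[.4466,.2195,.1],[.4466,.2195,0]]).round(0)
    _,_,S,C=cv2.connectedComponentsWithStats(m)
    print(n,t,b,[ (s.tolist(),cc.round().tolist()) for s,cc in zip(S,C) if s[4]>60][1:], [ (round(d['score'],2),d['extent']) for d in r.trace('guard_handle',n)])
    cv2.imwrite(f'pics/z_{n}.png',c['frame'][:,:,::-1])
```

```text
18.6 [0.4471 0.2198 0.2051] [-136.3  264.3] [-1.799e+02  1.000e-01 -9.870e+01] [ 0.6  1.3 -0.6] 0.05249335919855509
scene [311. 146.] [310. 180.] [([62, 0, 14, 29, 237], [69.0, 15.0]), ([77, 0, 38, 61, 461], [89.0, 31.0]), ([119, 0, 94, 103, 2470], [161.0, 64.0]), ([456, 0, 104, 141, 10982], [518.0, 68.0]), ([287, 63, 30, 16, 129], [299.0, 70.0]), ([0, 73, 92, 96, 4933], [42.0, 120.0]), ([86, 77, 17, 15, 63], [93.0, 82.0]), ([88, 142, 60, 45, 667], [114.0, 165.0]), ([303, 145, 14, 39, 397], [310.0, 165.0]), ([403, 148, 11, 25, 157], [408.0, 160.0]), ([152, 159, 18, 18, 82], [160.0, 166.0]), ([436, 195, 124, 225, 13246], [519.0, 347.0]), ([340, 285, 91, 100, 3411], [385.0, 337.0]), ([156, 340, 35, 23, 439], [173.0, 351.0])] [(0.7, [205.1, 247.5, 248.9, 282.5]), (0.55, [367.0, 149.0, 397.5, 184.3])]
side [311. 265.] [308. 289.] [([298, 0, 262, 270, 39630], [458.0, 110.0]), ([0, 84, 186, 336, 33156], [67.0, 222.0]), ([277, 135, 18, 8, 112], [285.0, 139.0]), ([164, 154, 41, 57, 1124], [185.0, 185.0]), ([329, 198, 21, 11, 102], [340.0, 202.0]), ([285, 205, 43, 15, 123], [302.0, 210.0]), ([302, 261, 15, 34, 354], [309.0, 279.0]), ([212, 348, 26, 46, 447], [224.0, 370.0])] [(0.6, [276.2, 153.8, 292.0, 176.3])]
wrist [277. 205.] [277. 180.] [([261, 164, 33, 50, 1260], [277.0, 188.0]), ([158, 269, 22, 59, 733], [166.0, 299.0]), ([375, 269, 23, 59, 764], [388.0, 299.0]), ([171, 336, 362, 20, 5380], [367.0, 348.0])] []
```

Emit:
drive_tool(commands=[{"tx":0.005,"ty":-0.08,"tz":0,"turn":0.09,"hand":0.3},{"tx":0.01,"ty":-0.16,"tz":0,"turn":0.18,"hand":0.3},{"tx":0.015,"ty":-0.24,"tz":0,"turn":0.27,"hand":0.3},{"tx":0.02,"ty":-0.32,"tz":0,"turn":0.36,"hand":0.3},{"tx":0.025,"ty":-0.4,"tz":0,"turn":0.45,"hand":0.3},{"tx":0.03,"ty":-0.48,"tz":0,"turn":0.54,"hand":0.3},{"tx":0.035,"ty":-0.56,"tz":0,"turn":0.63,"hand":0.3},{"tx":0.045,"ty":-0.64,"tz":0,"turn":0.72,"hand":0.3},{"tx":0.045,"ty":-0.663,"tz":0,"turn":0.81,"hand":0.3},{"tx":0.045,"ty":-0.663,"tz":0,"turn":0.9,"hand":0.3}])

```text
time_s: 19.9
tcp_pos: [0.4727, -0.1816, 0.2004]
eef_rot: [179.9, 0.2, -22.9]
contact_force: [-0.4, 0.4, 0.0]
gripper_width: 0.0615
gripper_force: 0.0
```

Emit:
drive_tool(commands=[{"tx":0,"ty":0,"tz":-0.05,"turn":0.09,"hand":0.3},{"tx":0,"ty":0,"tz":-0.1,"turn":0.1,"hand":0.3},{"tx":0,"ty":0,"tz":-0.1,"turn":0.1,"hand":0.3},{"tx":0,"ty":0,"tz":-0.1,"turn":0.1,"hand":0.3}])

```text
time_s: 20.3
tcp_pos: [0.473, -0.1785, 0.1417]
eef_rot: [179.9, 0.2, -14.1]
contact_force: [0.0, -0.5, 1.2]
gripper_width: 0.0614
gripper_force: 0.0
```

Run:
```python
from h import *
stat()
c=cap('wrist','h1.png')
W=lambda L:[[.5417+.98842*x+.15178*y,-.0621-.15178*x+.98842*y,z] for x,y,z in L]
print('exp bar corners',proj(c,W([(-.054,-.112,.063),(-.044,-.112,.063),(-.044,-.138,.063),(-.054,-.138,.063)])).round(0).tolist())
print('exp guard front top',proj(c,W([(-.031,-.095,.064),(-.031,-.155,.064)])).round(0).tolist())
for d in r.trace('guard_handle','wrist'): print(d['score'],d['extent'])
g=cv2.cvtColor(c['frame'],cv2.COLOR_RGB2GRAY)
print(g[150:235:5,210:350:6])
```

```text
20.3 [ 0.473  -0.1785  0.1417] [ -50.2 -125.4] [179.9   0.2 -14.1] [ 0.  -0.5  1.2] 0.06136006115417991
exp bar corners [[261.0, 220.0], [259.0, 208.0], [293.0, 205.0], [294.0, 217.0]]
exp guard front top [[235.0, 194.0], [314.0, 187.0]]
0.83 [223.2, 107.6, 315.0, 222.6]
[[128 129 129 177 176 183 169 169 169 169 174 170 169 170 169 182 181 197
  171 170 171 173 174 189]
 [128 128 129 158 179 182 169 170 169 169 174 171 170 170 169 181 177 198
  174 172 170 168 172 191]
 [129 129 129 142 187 181 170 170 169 171 177 175 169 170 170 179 171 200
  171 169 172 173 173 190]
 [128 128 129 134 194 179 170 169 169 172 177 175 169 169 170 178 168 202
  175 172 172 173 171 184]
 [128 128 128 130 201 177 172 169 169 169 172 170 169 170 169 177 171 204
  177 168 166 167 173 190]
 [128 128 129 128 205 174 175 169 169 169 170 171 173 176 179 181 167 206
  175 172 172 173 172 191]
 [128 129 128 128 206 173 183 182 182 181 179 176 173 171 170 171 167 206
  178 172 173 174 175 193]
 [130 128 128 129 201 168 170 169 170 170 170 170 170 171 172 180 187 203
  184 176 175 172 173 192]
 [151 128 128 128 19
[... 189 characters left out ...]
98 197 198 198 162 128 164 196 198 109 106 168 176 176 184 193 192
  187 173 172 170 172 191]
 [197 197 197 197 160 130 128 132 131 187 113 107 149 161 176 189 193 194
  197 178 179 184 190 189]
 [131 128 129 152 128 128 129 128 116  93  98  96  79  92 196 202 192 193
  205 190 191 190 190 192]
 [128 128 128 129 128 128 128 129 174 112 100  72  71  72 186 200 192 192
  190 178 193 192 193 194]
 [128 128 128 128 128 128 129 128 190 118 138 168 180 192 181 192 192 192
  191 175 192 191 190 191]
 [128 128 128 128 127 128 128 128 191 197 198 197 197 201 195 186 181 177
  174 189 192 192 192 192]
 [128 128 128 125 122 117 126 136 189 191 191 197 196 193 191 192 193 193
  192 192 191 191 190 191]]
```

Emit:
drive_tool(commands=[{"tx":0.002,"ty":0,"tz":-0.04,"turn":0.06,"hand":0.3},{"tx":0.002,"ty":0,"tz":-0.1,"turn":0.06,"hand":0.3},{"tx":0.002,"ty":0,"tz":-0.14,"turn":0.06,"hand":0.3},{"tx":0.002,"ty":0,"tz":-0.1595,"turn":0.06,"hand":0.3},{"tx":0.002,"ty":0,"tz":-0.1595,"turn":0.06,"hand":0.3}])

```text
time_s: 20.9
tcp_pos: [0.4746, -0.1782, 0.0462]
eef_rot: [180.0, 0.1, -8.6]
contact_force: [-0.9, -0.6, -0.5]
gripper_width: 0.0614
gripper_force: 0.0
```

Emit:
drive_tool(commands=[{"tx":0,"ty":0,"tz":0,"turn":0,"hand":0.55},{"tx":0,"ty":0,"tz":0,"turn":0,"hand":0.7},{"tx":0,"ty":0,"tz":0,"turn":0,"hand":1},{"tx":0,"ty":0,"tz":0,"turn":0,"hand":1},{"tx":0,"ty":0,"tz":0,"turn":0,"hand":1}], grip_force=8)

```text
time_s: 21.4
tcp_pos: [0.475, -0.1783, 0.047]
eef_rot: [-180.0, -0.0, -8.6]
contact_force: [0.6, 0.7, 0.4]
gripper_width: 0.0269
gripper_force: 1.5
```

Run:
```python
import numpy as np
def d(p0,p1):
    a=np.arctan2(24,79);R=82.6
    f=lambda p:np.array([-R*np.cos(a+p),R*np.sin(a+p)])
    v=(f(p1)-f(p0))/600
    return [round(.98842*v[0],4),round(-.15178*v[0],4),round(v[1],4)]
for i in range(1,10): print(d(0,i*.0917))
print()
for i in range(1,10): print(d(.825,.825+i*.0917))
print('back')
for i in range(1,10): print(d(1.65,1.65-i*.0917))
```

```text
[np.float64(0.0042), np.float64(-0.0006), np.float64(0.0119)]
[np.float64(0.0094), np.float64(-0.0014), np.float64(0.0234)]
[np.float64(0.0156), np.float64(-0.0024), np.float64(0.0343)]
[np.float64(0.0228), np.float64(-0.0035), np.float64(0.0446)]
[np.float64(0.031), np.float64(-0.0048), np.float64(0.0542)]
[np.float64(0.0399), np.float64(-0.0061), np.float64(0.063)]
[np.float64(0.0496), np.float64(-0.0076), np.float64(0.0709)]
[np.float64(0.06), np.float64(-0.0092), np.float64(0.0779)]
[np.float64(0.0709), np.float64(-0.0109), np.float64(0.0839)]

[np.float64(0.0115), np.float64(-0.0018), np.float64(0.005)]
[np.float64(0.0233), np.float64(-0.0036), np.float64(0.0089)]
[np.float64(0.0355), np.float64(-0.0055), np.float64(0.0116)]
[np.float64(0.0479), np.float64(-0.0074), np.float64(0.0133)]
[np.float64(0.0603), np.float64(-0.0093), np.float64(0.0138)]
[np.float64(0.0728), np.float64(-0.0112), np.float64(0.0131)]
[np.float64(0.0851), np.float64(-0.0131), np.float64(0.0113)]
[np.float64(0.0973), np.float64(-0.0149), np.float64(0.0083)]
[np.float64(0.1091), np.float64(-0.0167), np.float64(0.0042)]
back
[np.float64(-0.0118), np.float64(0.0018), np.float64(0.0041)]
[np.float64(-0.0239), np.float64(0.0037), np.float64(0.007)]
[np.float64(-0.0363), np.float64(0.0056), np.float64(0.0088)]
[np.float64(-0.0487), np.float64(0.0075), np.float64(0.0095)]
[np.float64(-0.0612), np.float64(0.0094), np.float64(0.009)]
[np.float64(-0.0736), np.float64(0.0113), np.float64(0.0074)]
[np.float64(-0.0857), np.float64(0.0132), np.float64(0.0046)]
[np.float64(-0.0976), np.float64(0.015), np.float64(0.0007)]
[np.float64(-0.1091), np.float64(0.0167), np.float64(-0.0043)]
```

Emit:
drive_tool(commands=[{"tx":0.004,"ty":-0.0006,"tz":0.012,"turn":0,"hand":1},{"tx":0.0094,"ty":-0.0014,"tz":0.0234,"turn":0,"hand":1},{"tx":0.0156,"ty":-0.0024,"tz":0.0343,"turn":0,"hand":1},{"tx":0.0228,"ty":-0.0035,"tz":0.0446,"turn":0,"hand":1},{"tx":0.031,"ty":-0.0048,"tz":0.0542,"turn":0,"hand":1},{"tx":0.04,"ty":-0.006,"tz":0.063,"turn":0,"hand":1},{"tx":0.0496,"ty":-0.0076,"tz":0.071,"turn":0,"hand":1},{"tx":0.06,"ty":-0.0092,"tz":0.078,"turn":0,"hand":1},{"tx":0.071,"ty":-0.011,"tz":0.084,"turn":0,"hand":1},{"tx":0.071,"ty":-0.011,"tz":0.084,"turn":0,"hand":1}], grip_force=12)

```text
time_s: 22.4
tcp_pos: [0.5185, -0.1848, 0.0979]
eef_rot: [-180.0, -0.1, -8.6]
contact_force: [-0.9, 5.9, 3.6]
gripper_width: 0.026
gripper_force: 12.0
```

Emit:
drive_tool(commands=[{"tx":0.0115,"ty":-0.0018,"tz":0.005,"turn":0,"hand":1},{"tx":0.0233,"ty":-0.0036,"tz":0.0089,"turn":0,"hand":1},{"tx":0.0355,"ty":-0.0055,"tz":0.0116,"turn":0,"hand":1},{"tx":0.048,"ty":-0.0074,"tz":0.0133,"turn":0,"hand":1},{"tx":0.06,"ty":-0.0093,"tz":0.0138,"turn":0,"hand":1},{"tx":0.073,"ty":-0.0112,"tz":0.0131,"turn":0,"hand":1},{"tx":0.085,"ty":-0.013,"tz":0.0113,"turn":0,"hand":1},{"tx":0.097,"ty":-0.015,"tz":0.0083,"turn":0,"hand":1},{"tx":0.109,"ty":-0.0167,"tz":0.0042,"turn":0,"hand":1},{"tx":0.109,"ty":-0.0167,"tz":0.0042,"turn":0,"hand":1}])

```text
time_s: 23.4
tcp_pos: [0.5845, -0.1952, 0.0995]
eef_rot: [180.0, -0.1, -8.6]
contact_force: [2.3, 3.9, 3.5]
gripper_width: 0.0258
gripper_force: 12.0
```

Run:
```python
from h import *
stat()
W=lambda L:[[.5417+.98842*x+.15178*y,-.0621-.15178*x+.98842*y,z] for x,y,z in L]
for n in('scene','side'):
    c=cap(n,f'g_{n}.png')
    print(n,[(round(d['score'],2),d['extent']) for d in r.trace('guard',n)[:2]],[(round(d['score'],2),d['extent']) for d in r.trace('toggle',n)[:2]],proj(c,W([(-.013,-.125,.055),(.060,-.125,.111)])).round().tolist())
```

```text
23.4 [ 0.5845 -0.1952  0.0995] [  62.5 -125. ] [ 1.8e+02 -1.0e-01 -8.6e+00] [2.3 3.9 3.5] 0.025846963732554025
scene [(0.64, [223.2, 250.0, 264.2, 292.6]), (0.56, [157.0, 340.7, 188.8, 363.2])] [] [[224.0, 258.0], [248.0, 254.0]]
side [(0.75, [268.1, 146.5, 288.2, 173.7])] [] [[295.0, 165.0], [271.0, 146.0]]
```

Emit:
drive_tool(commands=[{"tx":0,"ty":0,"tz":0,"turn":0,"hand":0.6},{"tx":0,"ty":0,"tz":0,"turn":0,"hand":0.4},{"tx":0,"ty":0,"tz":0,"turn":0,"hand":0.4},{"tx":0,"ty":0,"tz":0.07,"turn":0,"hand":0.4},{"tx":0,"ty":0,"tz":0.12,"turn":0,"hand":0.4},{"tx":-0.08,"ty":0.012,"tz":0.12,"turn":0,"hand":1},{"tx":-0.16,"ty":0.024,"tz":0.12,"turn":0,"hand":1},{"tx":-0.175,"ty":0.026,"tz":0.05,"turn":0,"hand":1},{"tx":-0.175,"ty":0.026,"tz":-0.03,"turn":0,"hand":1},{"tx":-0.175,"ty":0.026,"tz":-0.089,"turn":0,"hand":1}])

```text
time_s: 24.7
tcp_pos: [0.476, -0.1794, 0.0447]
eef_rot: [-180.0, 0.0, -8.7]
contact_force: [0.7, -0.3, 0.4]
gripper_width: 0.0181
gripper_force: 0.0
```

Run:
```python
from h import *
stat()
c=cap('wrist','t1.png')
W=lambda L:[[.5417+.98842*x+.15178*y,-.0621-.15178*x+.98842*y,z] for x,y,z in L]
print(proj(c,W([(-.013,-.125,.055),(.007,-.125,.055),(.060,-.125,.111)])).round())
for l in('toggle','guard'): print(l,[(round(d['score'],2),d['extent']) for d in r.trace(l,'wrist')])
```

```text
24.7 [ 0.476  -0.1794  0.0447] [ -47.1 -125.9] [-180.     0.    -8.7] [ 0.7 -0.3  0.4] 0.018137849129659392
[[276. 205.]
 [276. 163.]
 [275. -13.]]
toggle []
guard [(0.83, [173.8, 2.1, 375.1, 118.4]), (0.52, [1.2, 136.7, 9.4, 173.2])]
```

Emit:
drive_tool(commands=[{"tx":0.0074,"ty":-0.0011,"tz":0,"turn":0,"hand":1},{"tx":0.0148,"ty":-0.0022,"tz":0,"turn":0,"hand":1},{"tx":0.0222,"ty":-0.0033,"tz":0,"turn":0,"hand":1},{"tx":0.0296,"ty":-0.0045,"tz":0,"turn":0,"hand":1},{"tx":0.037,"ty":-0.0057,"tz":0,"turn":0,"hand":1},{"tx":0.0444,"ty":-0.0068,"tz":0,"turn":0,"hand":1},{"tx":0.0518,"ty":-0.008,"tz":0,"turn":0,"hand":1},{"tx":0.058,"ty":-0.0089,"tz":0,"turn":0,"hand":1},{"tx":0.0625,"ty":-0.0096,"tz":0,"turn":0,"hand":1}])

```text
time_s: 25.75
tcp_pos: [0.5117, -0.1848, 0.0454]
eef_rot: [180.0, 0.4, -8.7]
contact_force: [-15.6, 7.1, 17.4]
gripper_width: 0.0002
gripper_force: 9.4
```

Emit:
drive_tool(commands=[{"tx":0.0025,"ty":-0.0004,"tz":0,"turn":0,"hand":1},{"tx":0.005,"ty":-0.0008,"tz":0,"turn":0,"hand":1}])

```text
time_s: 25.95
tcp_pos: [0.5119, -0.185, 0.0452]
eef_rot: [180.0, 0.7, -8.7]
contact_force: [-21.7, 10.0, 21.5]
gripper_width: 0.0006
gripper_force: 12.7
```

Emit:
drive_tool(commands=[{"tx":-0.03,"ty":0.0045,"tz":0,"turn":0,"hand":1},{"tx":-0.07,"ty":0.0105,"tz":0,"turn":0,"hand":1},{"tx":-0.1,"ty":0.015,"tz":0.07,"turn":0,"hand":1},{"tx":-0.1,"ty":0.015,"tz":0.15,"turn":0,"hand":1},{"tx":-0.1,"ty":0.015,"tz":0.15,"turn":0,"hand":1}])

```text
time_s: 26.45
tcp_pos: [0.4626, -0.1771, 0.1425]
eef_rot: [-180.0, -0.7, -8.6]
contact_force: [0.4, -0.2, -0.5]
gripper_width: 0.0004
gripper_force: 0.0
```

Run:
```python
from h import *
stat()
c=cap('wrist','t2.png')
W=lambda L:[[.5417+.98842*x+.15178*y,-.0621-.15178*x+.98842*y,z] for x,y,z in L]
print('off,on,pivot,boxcorners',proj(c,W([(-.013,-.125,.055),(.007,-.125,.055),(-.003,-.125,.031),(-.037,-.09,.03),(-.037,-.16,.03),(.037,-.09,.03),(.06,-.125,.111)])).round().tolist())
for l in('toggle','guard'): print(l,[(round(d['score'],2),d['extent']) for d in r.trace(l,'wrist')])
g=cv2.cvtColor(c['frame'],cv2.COLOR_RGB2GRAY)
u,v=proj(c,W([(-.003,-.125,.05)]))[0].astype(int)
print(u,v);print(g[v-48:v+48:4,u-48:u+48:4])
```

```text
26.45 [ 0.4626 -0.1771  0.1425] [ -60.8 -125.7] [-180.    -0.7   -8.6] [ 0.4 -0.2 -0.5] 0.00042965283965447517
off,on,pivot,boxcorners [[277.0, 152.0], [277.0, 125.0], [277.0, 137.0], [236.0, 177.0], [318.0, 177.0], [233.0, 85.0], [277.0, 26.0]]
toggle [(0.55, [269.1, 120.5, 282.7, 143.3]), (0.24, [425.6, 163.3, 560.0, 255.1])]
guard [(0.95, [227.6, 21.0, 328.4, 95.9])]
276 138
[[140 116 131 134 114 114 115 115 115 115 116 116 116 116 116 115 116 116
  116 116 116 128 132 132]
 [143 139 112 126  99  99  99  98  99  98  98  99  98  99  98  99  98  98
   99  98  98 115 120 186]
 [143 143 108 100  89  89  89  89  90  89  90  91  91  90  91  91  91  91
   91  91  92 117 139 202]
 [142 143 134 109 113 113 101 100  99 100 100  98  97 100 100 100 100 101
  110 122 120 126 166 203]
 [142 143 143 138 136 100  73  69  69  69  69  70  71  76  84 101 110 112
  113 135 201 202 202 200]
 [143 161 208 170 198 160  93  99 101  83  98 107 110 111 112 112 112 112
  113 139 200 201 201 201]
 [143 161 216 216 216 164 121 116 109 110 109 110 110 110 110 110 111 112
  112 141 201 201 201 200]
 [143 160 21
[... 1005 characters left out ...]
43 214 215 215 189 119 119 119 119 120 120 120 120 120 119 120 120
  129 206 224 224 223 200]
 [141 143 212 215 215 189 118 119 119 119 119 119 119 119 119 120 120 119
  127 213 224 224 223 196]
 [141 143 212 215 216 211 198 196 196 197 195 195 195 195 195 195 193 191
  201 220 224 224 222 194]
 [141 142 211 215 215 215 215 215 215 216 216 216 216 216 215 216 216 216
  219 223 224 224 222 191]
 [142 142 209 215 215 215 215 216 215 215 216 216 216 216 216 216 216 217
  222 224 223 224 221 194]
 [160 161 201 215 212 206 212 208 212 210 208 214 213 209 214 211 213 213
  218 223 222 223 220 194]
 [215 215 215 215 215 200 194 194 194 195 194 195 195 195 195 195 196 194
  196 211 211 211 211 195]]
```

Emit:
drive_tool(commands=[{"tx":0,"ty":0,"tz":0.05,"turn":0,"hand":0.3},{"tx":0.08,"ty":-0.012,"tz":0.07,"turn":0,"hand":0.3},{"tx":0.16,"ty":-0.024,"tz":0.07,"turn":0,"hand":0.3},{"tx":0.203,"ty":-0.03,"tz":0.07,"turn":0,"hand":0.3},{"tx":0.203,"ty":-0.03,"tz":0.02,"turn":0,"hand":0.3},{"tx":0.203,"ty":-0.03,"tz":-0.04,"turn":0,"hand":0.3},{"tx":0.203,"ty":-0.03,"tz":-0.072,"turn":0,"hand":0.3},{"tx":0.203,"ty":-0.03,"tz":-0.072,"turn":0,"hand":0.3}])

```text
time_s: 27.4
tcp_pos: [0.583, -0.1952, 0.0914]
eef_rot: [179.9, -0.2, -8.6]
contact_force: [1.5, -2.0, 4.6]
gripper_width: 0.0574
gripper_force: 2.1
```

Emit:
drive_tool(commands=[{"tx":0,"ty":0,"tz":0,"turn":0,"hand":0.55},{"tx":0,"ty":0,"tz":0,"turn":0,"hand":0.7},{"tx":0,"ty":0,"tz":0,"turn":0,"hand":1},{"tx":0,"ty":0,"tz":0,"turn":0,"hand":1},{"tx":0,"ty":0,"tz":0,"turn":0,"hand":1},{"tx":0,"ty":0,"tz":0,"turn":0,"hand":1}], grip_force=12)

```text
time_s: 28.0
tcp_pos: [0.5798, -0.1944, 0.0925]
eef_rot: [-180.0, 0.0, -8.7]
contact_force: [0.9, 1.4, 2.5]
gripper_width: 0.0252
gripper_force: 12.8
```

Emit:
drive_tool(commands=[{"tx":0,"ty":0,"tz":0,"turn":0,"hand":0.6},{"tx":0,"ty":0,"tz":0,"turn":0,"hand":0.4},{"tx":0,"ty":0,"tz":0.012,"turn":0,"hand":0.4},{"tx":0,"ty":0,"tz":0.012,"turn":0,"hand":0.4},{"tx":0,"ty":0,"tz":0.012,"turn":0,"hand":0.7},{"tx":0,"ty":0,"tz":0.012,"turn":0,"hand":1},{"tx":0,"ty":0,"tz":0.012,"turn":0,"hand":1},{"tx":0,"ty":0,"tz":0.012,"turn":0,"hand":1},{"tx":0,"ty":0,"tz":0.012,"turn":0,"hand":1}])

```text
time_s: 28.9
tcp_pos: [0.58, -0.1944, 0.0999]
eef_rot: [-180.0, 0.0, -8.6]
contact_force: [0.2, 0.8, 0.1]
gripper_width: 0.026
gripper_force: 12.0
```

Run:
```python
from h import *
stat()
W=lambda L:[[.5417+.98842*x+.15178*y,-.0621-.15178*x+.98842*y,z] for x,y,z in L]
for n in('scene','side'):
    c=cap(n,f'g2_{n}.png')
    print(n,[(round(d['score'],2),d['extent']) for d in r.trace('guard',n)[:2]],proj(c,W([(-.013,-.125,.055),(.060,-.125,.111)])).round().tolist())
```

```text
28.9 [ 0.58   -0.1944  0.0999] [  57.9 -124.9] [-180.     0.    -8.6] [0.2 0.8 0.1] 0.0259732960566286
scene [(0.75, [226.4, 252.4, 265.4, 292.0])] [[224.0, 258.0], [248.0, 254.0]]
side [(0.6, [267.7, 146.5, 289.6, 174.3]), (0.32, [229.1, 148.6, 313.7, 253.3])] [[295.0, 165.0], [271.0, 146.0]]
```

Emit:
drive_tool(commands=[{"tx":-0.0118,"ty":0.0018,"tz":0.0041,"turn":0,"hand":1},{"tx":-0.0239,"ty":0.0037,"tz":0.007,"turn":0,"hand":1},{"tx":-0.0363,"ty":0.0056,"tz":0.0088,"turn":0,"hand":1},{"tx":-0.0487,"ty":0.0075,"tz":0.0095,"turn":0,"hand":1},{"tx":-0.0612,"ty":0.0094,"tz":0.009,"turn":0,"hand":1},{"tx":-0.0736,"ty":0.0113,"tz":0.0074,"turn":0,"hand":1},{"tx":-0.0857,"ty":0.0132,"tz":0.0046,"turn":0,"hand":1},{"tx":-0.0976,"ty":0.015,"tz":0.0007,"turn":0,"hand":1},{"tx":-0.1091,"ty":0.0167,"tz":-0.0043,"turn":0,"hand":1}])

```text
time_s: 30.0
tcp_pos: [0.5142, -0.1842, 0.0994]
eef_rot: [-180.0, -0.1, -8.6]
contact_force: [-4.6, 5.9, 14.0]
gripper_width: 0.0255
gripper_force: 12.0
```

Emit:
drive_tool(commands=[{"tx":-0.011,"ty":0.0017,"tz":-0.006,"turn":0,"hand":1},{"tx":-0.0214,"ty":0.0033,"tz":-0.013,"turn":0,"hand":1},{"tx":-0.031,"ty":0.0048,"tz":-0.0209,"turn":0,"hand":1},{"tx":-0.04,"ty":0.0061,"tz":-0.0297,"turn":0,"hand":1},{"tx":-0.0481,"ty":0.0074,"tz":-0.0393,"turn":0,"hand":1},{"tx":-0.0553,"ty":0.0085,"tz":-0.0496,"turn":0,"hand":1},{"tx":-0.0615,"ty":0.0095,"tz":-0.0605,"turn":0,"hand":1},{"tx":-0.0667,"ty":0.0103,"tz":-0.072,"turn":0,"hand":1},{"tx":-0.0709,"ty":0.0109,"tz":-0.0839,"turn":0,"hand":1},{"tx":-0.0709,"ty":0.0109,"tz":-0.0839,"turn":0,"hand":1}])

```text
time_s: 31.0
tcp_pos: [0.4679, -0.177, 0.0457]
eef_rot: [-180.0, 0.3, -8.7]
contact_force: [-4.7, 10.0, 2.5]
gripper_width: 0.0254
gripper_force: 12.0
```

Emit:
drive_tool(commands=[{"tx":0,"ty":0,"tz":-0.003,"turn":0,"hand":1},{"tx":0,"ty":0,"tz":-0.006,"turn":0,"hand":1},{"tx":0,"ty":0,"tz":-0.006,"turn":0,"hand":1}])

```text
time_s: 31.3
tcp_pos: [0.4669, -0.1769, 0.0422]
eef_rot: [-180.0, 0.4, -8.7]
contact_force: [-7.7, 11.7, 2.9]
gripper_width: 0.0256
gripper_force: 12.0
```

Emit:
drive_tool(commands=[{"tx":0,"ty":0,"tz":0.003,"turn":0,"hand":0.6},{"tx":0,"ty":0,"tz":0.003,"turn":0,"hand":0.4},{"tx":0,"ty":0,"tz":0.003,"turn":0,"hand":0.4},{"tx":0,"ty":0,"tz":0.06,"turn":0,"hand":0.4},{"tx":0.01,"ty":-0.0015,"tz":0.1,"turn":0,"hand":0.7},{"tx":0.01,"ty":-0.0015,"tz":0.1,"turn":0,"hand":1},{"tx":0.01,"ty":-0.0015,"tz":0.1,"turn":0,"hand":1},{"tx":0.01,"ty":-0.0015,"tz":0.1,"turn":0,"hand":1}])

```text
time_s: 32.1
tcp_pos: [0.4772, -0.1789, 0.1028]
eef_rot: [180.0, 0.1, -8.7]
contact_force: [-0.3, 0.1, -0.4]
gripper_width: 0.0262
gripper_force: 0.0
```

Run:
```python
from h import *
stat()
W=lambda L:[[.5417+.98842*x+.15178*y,-.0621-.15178*x+.98842*y,z] for x,y,z in L]
old={'scene':'a.png','side':'b.png'}
for n in('scene','side'):
    c=cap(n,f'g3_{n}.png'); o=cv2.imread('pics/'+old[n])
    u,v=proj(c,W([(-.03,-.125,.055)]))[0].astype(int)
    d=cv2.absdiff(c['frame'][:,:,::-1],o).max(2)[v-30:v+30,u-35:u+35]
    print(n,(u,v),[(round(x['score'],2),x['extent']) for x in r.trace('guard',n)[:1]],proj(c,W([(-.049,-.125,.058)])).round())
```

```text
32.1 [ 0.4772 -0.1789  0.1028] [ -46.  -125.3] [ 1.8e+02  1.0e-01 -8.7e+00] [-0.3  0.1 -0.4] 0.026180883276428903
scene (np.int64(218), np.int64(254)) [(0.83, [205.2, 246.1, 251.7, 285.5])] [[212. 249.]]
side (np.int64(300), np.int64(165)) [(0.76, [282.3, 154.0, 312.8, 178.4])] [[306. 166.]]
```

Emit:
drive_tool(commands=[{"tx":-0.005,"ty":0.0008,"tz":0,"turn":0,"hand":1},{"tx":-0.005,"ty":0.0008,"tz":0,"turn":0,"hand":1},{"tx":-0.005,"ty":0.0008,"tz":-0.03,"turn":0,"hand":1},{"tx":-0.005,"ty":0.0008,"tz":-0.05,"turn":0,"hand":1},{"tx":-0.005,"ty":0.0008,"tz":-0.06,"turn":0,"hand":1},{"tx":-0.005,"ty":0.0008,"tz":-0.066,"turn":0,"hand":1},{"tx":-0.005,"ty":0.0008,"tz":-0.068,"turn":0,"hand":1},{"tx":-0.005,"ty":0.0008,"tz":-0.07,"turn":0,"hand":1}])

```text
time_s: 33.1
tcp_pos: [0.4747, -0.1786, 0.0623]
eef_rot: [180.0, 0.0, -8.6]
contact_force: [-6.1, 2.6, 16.2]
gripper_width: 0.0004
gripper_force: 8.1
```

Emit:
drive_tool(commands=[{"tx":0,"ty":0,"tz":0.08,"turn":0,"hand":1},{"tx":0,"ty":0,"tz":0.16,"turn":0,"hand":1},{"tx":0,"ty":0,"tz":0.23,"turn":0,"hand":1},{"tx":0,"ty":0,"tz":0.23,"turn":0,"hand":1},{"tx":0,"ty":0,"tz":0.23,"turn":0,"hand":1}])

```text
time_s: 33.6
tcp_pos: [0.4758, -0.1783, 0.2012]
eef_rot: [-180.0, -0.2, -8.7]
contact_force: [0.4, -0.4, -0.8]
gripper_width: 0.0006
gripper_force: 0.0
```

Run:
```python
from h import *
stat()
W=lambda L:[[.5417+.98842*x+.15178*y,-.0621-.15178*x+.98842*y,z] for x,y,z in L]
c=cap('wrist','e.png')
print('exp on(4.8),off',proj(c,W([(.0048,-.125,.0494),(-.0108,-.125,.0494)])).round().tolist(),'bar',proj(c,W([(-.049,-.125,.063)])).round().tolist())
for l in('toggle','guard','plate'): print(l,[(round(d['score'],2),d['extent']) for d in r.trace(l,'wrist')])
g=cv2.cvtColor(c['frame'],cv2.COLOR_RGB2GRAY)
P=proj(c,W([(.09,.15,.014),(.09,.04,.014),(-.005,.04,.014),(-.005,.15,.014)])).round(1);print('plate exp',P.tolist())
d=(g<60).astype(np.uint8);d[240:]=0;n,_,S,C=cv2.connectedComponentsWithStats(d);print([s.tolist() for s in S[1:] if s[4]>150])
for n in('scene','side'):
    c=cap(n)
    print(n,[(l,[(round(x['score'],2),x['extent']) for x in r.trace(l,n)[:1]]) for l in('guard','jar','cup','bib_clip','plate')])
```

```text
33.6 [ 0.4758 -0.1783  0.2012] [ -47.5 -124.9] [-180.    -0.2   -8.7] [ 0.4 -0.4 -0.8] 0.0005913284680255744
exp on(4.8),off [[278.0, 139.0], [278.0, 155.0]] bar [[278.0, 197.0]]
toggle []
guard [(0.82, [242.7, 118.4, 313.8, 199.2])]
plate [(0.86, [0.0, 47.3, 123.8, 147.2])]
plate exp [[-3.0, 46.3], [109.4, 46.5], [122.4, 144.9], [18.9, 144.7]]
[[0, 48, 123, 98, 7852]]
scene [('guard', [(0.76, [205.1, 246.8, 251.7, 286.1])]), ('jar', [(0.64, [118.0, 273.6, 158.2, 323.9])]), ('cup', [(0.74, [369.9, 148.3, 396.9, 184.2])]), ('bib_clip', [(0.97, [157.3, 338.6, 187.2, 363.9])]), ('plate', [(0.7, [285.3, 215.6, 350.4, 261.3])])]
side [('guard', [(0.97, [281.5, 156.1, 312.3, 177.2])]), ('jar', [(0.97, [312.1, 124.0, 327.2, 154.7])]), ('cup', [(0.74, [223.2, 292.5, 258.9, 339.5])]), ('bib_clip', [(0.74, [308.1, 122.3, 329.1, 154.0])]), ('plate', [(0.94, [237.5, 205.9, 281.0, 237.5])])]
```

Run:
```python
from h import *
g=cv2.imread('pics/e.png',0)
print(g[120:180:3,262:296:2])
c=cap('wrist')
g2=cv2.cvtColor(c['frame'],cv2.COLOR_RGB2GRAY)
for v in(60,80,100,120,140):
    row=np.where(g2[v,:200]<60)[0]; print(v,toS(ray(c,row.max()+.5,v,.014)))
for u in(20,40,60,80,100):
    col=np.where(g2[:200,u]<60)[0]; print(u,toS(ray(c,u,col.min()-.5,.014)),toS(ray(c,u,col.max()+.5,.014)))
```

```text
[[196 194 193 192 191 196 195 192 192 194 198 196 194 194 191 190 190]
 [189 189 190 190 189 190 189 190 189 190 190 190 189 190 189 189 189]
 [187 188 189 189 190 189 189 189 189 189 189 189 189 189 189 190 189]
 [186 186 188 189 189 189 189 188 187 186 188 188 188 189 188 188 189]
 [185 185 185 186 186 186 186 186 185 186 186 185 185 186 186 185 185]
 [185 185 185 185 185 186 189 191 191 189 186 185 185 185 185 185 185]
 [185 185 185 185 185 190 192 194 194 192 190 186 185 185 185 185 185]
 [185 185 185 185 185 190 193 193 194 193 189 186 185 185 185 185 185]
 [185 185 185 185 185 187 189 191 191 189 186 185 185 185 185 185 185]
 [185 185 185 185 185 185 186 186 187 186 185 185 185 185 185 185 185]
 [185 185 185 185 186 185 185 186 186 185 185 185 185 185 185 185 184]
 [185 186 185 185 185 185 185 185 185 185 185 185 185 185 185 185 185]
 [185 185 185 185 185 184 185 185 185 186 185 185 185 185 185 185 185]
 [185 185 185 185 185 185 185 185 185 185 185 185 185 185 184 185 185]
 [185 186 185 185 185 185 185 185 186 185 185 185 185 185 185 185 185]
 [185 185 185 185 185 185 185 185 185 185 186 185 185 185 185 185 185]
 [192 192 192 191 192 192 192 192 192 192 192 192 192 192 192 192 192]
 [194 194 194 194 194 194 194 194 194 194 194 194 195 195 195 195 196]
 [186 185 185 185 185 185 185 185 185 186 186 185 185 185 185 185 185]
 [208 208 208 207 208 208 208 208 207 208 208 208 208 208 205 204 206]]
60 [76.2 38.3]
80 [57.8 38.9]
100 [38.9 38.6]
120 [19.2 39.3]
140 [-1.1 39. ]
20 [ 89.  125.3] [ -4.9 146.6]
40 [ 89.  105.8] [ -4.9 125.5]
60 [89.  86.4] [ -4.9 104.4]
80 [89.1 67. ] [-4.8 83.3]
100 [89.1 47.6] [-4.8 62.2]
```

```bash
python3 -c "
from h import *
stat();print(r.close_job())"
```

```text
34.45 [ 0.475  -0.1784  0.1996] [ -48.2 -125.1] [180.    0.   -8.6] [ 0.  -0.1 -0.4] 0.0002960569588631289
the job is handed in; nothing more can be done
None
```

I handed the job in at 34.5 s of the 72 s allowed, and the judge returned no verdict. My last measurements put the glass against both fences within about 1 mm, the toggle on and the guard shut. After its release the tamper was upright on the worktop clear of the station, and the jar, cup and clip showed no sign of having moved.

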